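# Make up two kits of copper conductor parts

## Robot

A 7-joint arm with a two-finger parallel gripper is mounted at the origin on the work surface. World frame = base frame: x ahead of the robot, y to its left, z up, the work surface at z = 0. Lengths are in m, angles in degrees, forces in N, time in s.
With the tool pointing down it reaches from about 0.425 to 0.875 m from the base axis. Payload 4.7 kg.
Tool frame: the origin (TCP) lies midway between the tips of the shut fingers; the grasp point (between the pads) lies env.grip_point_offset behind it (env.grip_point_offset is the distance from the TCP to the grasp point, in m); z points along the fingers, y is the line along which they close (so a half turn about z gives the same grasp; the last joint's range is limited). The gripper opens to 87 mm and grips with 3 to 60 N. Pads are 19 mm wide; open, the fingers measure 117 mm over their backs; the gripper's body (75 mm by 190 mm) begins 51 mm behind the grasp point.
Start: joints at [-75.854, 18.392, -4.016, 83.108, 1.295, 78.541, -3.26], TCP at [0.15, 0.632, 0.189] pointing down, gripper open.
Joint ranges: [-163.93, 163.93], [-17.29, 119.83], [-79.2, 71.16], [3.27, 140.29], [-89.18, 269.18], [5.43, 117.66], [-154.24, 154.24]. Speed limits (degrees/s): [147.25, 147.25, 180, 180, 180, 180, 180].

## Interface

Orientations are given as [roll, pitch, yaw] about the fixed x, y, z axes, in that order (R = Rz(yaw) Ry(pitch) Rx(roll)).
In Python, from cell import env gives the robot as it stands.
- The arm moves only by the shell command python3 -m creep 'ROWS' [FORCE]. ROWS is a JSON object of lists of equal length, an entry for each row: "translation": the shift along the tool's x, y, z in units of 0.08 m (1.0 is 0.08 m), a list of three; "turn": the turn, a rotation vector about the tool's x, y, z in units of 180 degrees (1.0 is 180 degrees), a list of three; "grip": the opening, from 0 (shut) to 1 (fully open). In form: {"translation": [[x, y, z], ...], "turn": [[ax, ay, az], ...], "grip": [grip, ...]}. A call has 1 to 5 rows; each row shifts and turns the commanded pose from where the row before left it, along the tool's axes as they then stand; what a row does not reach is not made up. A row lasts 1/8 s, in which the tool goes at most 62.5 mm and 10.7 degrees, less where a joint would pass 70% of its speed; a pose out of reach is approached as far as the arm can. A call with a number of a shift or a turn outside -1 to 1 is refused whole. A call with a gripper value outside its range is refused whole. The fingers move at their own pace and stop on an object; FORCE is the grip in N (left out, the last holds). Time passes only in rows, so rows that do not move let the fingers close. It gives the time, the measured TCP pose, the force, the opening and the grip force at its end, in the units of the state.
- env.get_obs(): the state, without advancing time (a new reading comes with each control period).
- env.read_camera(name): name is "scene" or "top" or "wrist"; returns a dict with "frame" (480x640x3 uint8, red, green, blue), "z_map" (480x640 float32, m along the optical axis (not along the pixel's ray), 0 where there is no reading), "K" (3x3 intrinsics, pixels), "rvec" (rotation vector, rad) and "tvec" (3), from world to camera coordinates, as OpenCV has them. Camera axes: x right, y down, z forward; pixel columns grow to the right and rows downward; lengths in m; the calibration is good to about 2 mm. A picture is of the moment at which its call begins.
- env.sign_off(): hands the job in; it is judged then, once.
The state is a dict: "time_s": time; "qpos": joint angles; "joint_velocities": joint speeds; "effort": joint torques, N m; "tool_pos": TCP position; "tool_rot": TCP orientation; "force": force on the tool from outside, world axes, zero at the start; "wrist_torque": the same for the moment, N m; "grip_width": finger opening in m; "grasp_force": force on a finger pad.
Only numpy, scipy, OpenCV 4.12 (cv2) and the standard library are available. Lean on these libraries where they do the work, as an engineer would, in place of code of your own. Each camera call takes 0.05 s, during which the arm holds its last target. There are 200 camera calls.

## Task

Make up the two kits from the loose copper pieces: in the tray with the partition, lay the bar flat in the narrow bay and the wide disc flat in the wide bay with the small disc set flat and centred on top of it; in the tray with the pin, put the ring over the pin so that it lies flat on the tray's floor, and lay the square block flat on the floor in the other half. The L-shaped copper piece and the steel nut and bolt belong to neither kit: leave them where they are, without pushing them about or knocking them over.

Things in the scene. Friction and masses are not known exactly. Their poses are not given: they have to be found in the camera images.
- wide_disc: Bare copper, 30 mm high; origin at the centre of its underside, z up. Plain solid round disc, 56 mm diameter, the widest round piece, about 0.66 kg. Loose, stands flat on the table.
- small_disc: Bare copper, 30 mm high; origin at the centre of its underside, z up. Plain solid round disc, 36 mm diameter, the smallest round piece, about 0.27 kg. Loose, stands flat on the table.
- collar: Bare copper, 30 mm high; origin at the centre of its underside, z up. Ring of 50 mm outer diameter with a 28 mm round hole right through it, about 0.36 kg. Loose, lies flat on the table, hole upright.
- bar: Bare copper, 30 mm high; origin at the centre of its underside, z up. Rectangular bar, 90 mm long (its x axis), 26 mm wide (its y axis), about 0.63 kg. Loose, lies flat.
- block: Bare copper, 30 mm high; origin at the centre of its underside, z up. Square block, 42 mm by 42 mm (its x and y axes), about 0.47 kg. Loose, lies flat.
- angle: Bare copper, 30 mm high; origin at the centre of its underside, z up. L-shaped piece that belongs to neither kit: 60 by 60 mm outline, legs 22 mm wide lying along its -y side and its -x side, origin at the centre of the 60 mm square on the underside, about 0.58 kg. Loose; it must stay where it is.
- bay_tray: Fixed shallow aluminium tray with a grey floor, 188 (x) by 124 mm (y) outside, with a crosswise partition making a narrow and a wide bay. Walls and partition 4 mm thick, 10 mm high, floor 3 mm thick. Origin: centre of underside, z up. Partition at x = -18 mm. Narrow bay 70 (x) by 116 mm (y) inside, centre x = -55 mm, y = 0. Wide bay 106 by 116 mm, centre x = +37 mm, y = 0.
- pin_tray: Fixed shallow aluminium tray with a grey floor, 170 (x) by 110 mm (y) outside, no partition, one bright upright pin towards one end. Walls 4 mm thick, tops 10 mm above the table, floor 3 mm thick. Origin: centre of underside, z up. Pin at x = -40 mm, y = 0, 14 mm diameter, tapered top 20 mm above the table. The half without the pin (x = 0 to +81 mm) is open floor.
- nut: Large hexagonal steel nut lying flat on the table, 36 mm across flats, 19 mm high, 0.11 kg; origin at the centre of its underside. Loose, not part of the job.
- bolt: Hexagon-head steel bolt standing upright on its head: head 26 mm across flats and 11 mm high, shank 16 mm diameter, 46 mm high in all, 0.12 kg; origin at the centre of its underside. Loose, not part of the job.
Mind the look-alikes: they are no part of the job. What is shaped like the block but blue or green is not meant.

How it is judged:
By the outcome, as a careful person would: the job done as asked, in the order asked, and still so for the second after the job is handed in, with the robot touching nothing.
It also fails if it takes over 120 s, if anything falls off the work surface, if the arm or the gripper's body presses on something with over 40 N, if the wrist force passes 120 N, or if a joint passes its speed limit or range.

## Working session

There is one attempt and no reset: what is moved stays moved. The work goes in short steps, Python scripts to look and compute and a shell command to move; the robot and the scene stay as the last step left them, time stands still between calls to the robot, and variables do not carry over. Pictures are saved under pics/ and viewed, at most 14 in all, crops included, and the job is handed in when it is done.

```bash
ls; mkdir -p pics
cat > h.py <<'E'
import numpy as np,cv2
from cell import env
def cam(n):
    c=env.read_camera(n); c['R']=cv2.Rodrigues(np.array(c['rvec'],float))[0]; c['t']=np.array(c['tvec'],float).ravel(); c['K']=np.array(c['K'],float); return c
def ray(c,uv,z):
    d=c['R'].T@np.linalg.inv(c['K'])@np.array([uv[0],uv[1],1.]); o=-c['R'].T@c['t']; return o+d*(z-o[2])/d[2]
def save(c,n): cv2.imwrite('pics/'+n,c['frame'][:,:,::-1])
def cloud(c):
    z=c['z_map']; v,u=np.mgrid[:480,:640]; p=np.stack([u,v,np.ones_like(u)],-1)@np.linalg.inv(c['K']).T*z[...,None]
    return (p-c['t'])@c['R']
E
python3 - <<'E'
from h import *
o=env.get_obs(); print({k:np.round(v,3) for k,v in o.items()}, env.grip_point_offset)
for n in ('top','scene'):
    c=cam(n); save(c,n+'.png'); print(n,-c['R'].T@c['t'],c['R'][2],c['K'][0,0])
    np.save('pics/%s.npy'%n,c,allow_pickle=True)
E
```

```text
pics
{'time_s': np.float64(0.0), 'qpos': array([-75.854,  18.439,  -4.016,  83.176,   1.296,  78.54 ,  -3.259]), 'joint_velocities': array([ 0.009, -0.092, -0.014, -0.066, -0.027,  0.033,  0.038]), 'effort': array([-0.0000e+00, -4.9128e+01, -4.0400e-01, -3.1253e+01, -6.4000e-02,
        4.4000e-02,  0.0000e+00]), 'tool_pos': array([0.15 , 0.632, 0.188]), 'tool_rot': array([-1.79891e+02,  6.00000e-03,  1.66665e+02]), 'force': array([-0.599, -0.625, -0.53 ]), 'wrist_torque': array([ 0.027, -0.003, -0.012]), 'grasp_force': np.float64(0.0), 'grip_width': np.float64(0.087)} 0.0187
top [0.37342015 0.00586296 0.84702306] [ 0.22996312  0.00256478 -0.97319597] 442.4099291908144
scene [0.873506   0.44826898 0.56463443] [-0.40408054 -0.59528576 -0.69451694] 439.43493057461063
```

View pics/top.png

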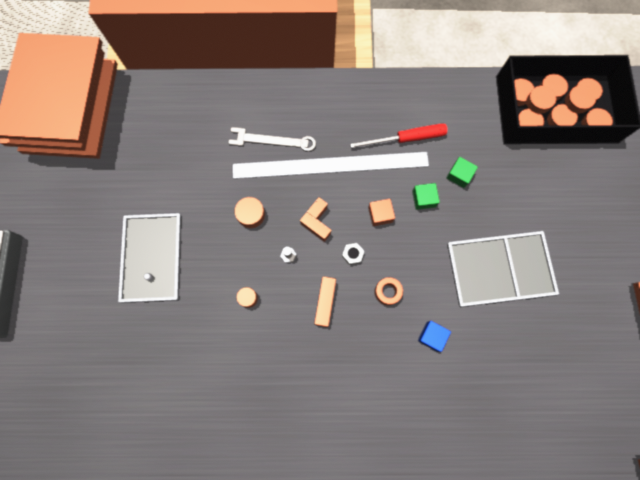

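View pics/scene.png

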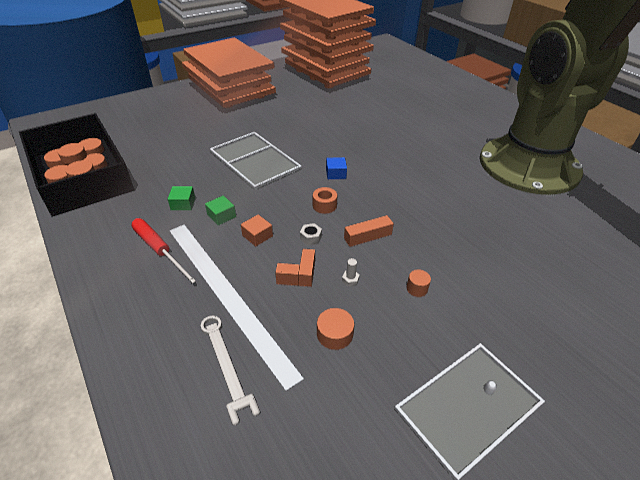

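The top view has +x up and +y left. It shows the wide disc (250,211), small disc (247,297), ring (390,291), bar (326,302), block (382,211), L (316,220), nut (353,254) and bolt (288,255). The pin tray is at (150,257) with its pin at (149,277). The bay tray is at (503,268) with its partition near x≈515 px, so the narrow bay is to the right. The scene view agrees.

```bash
cat > meas.py <<'E'
from h import *
import sys
c=cam('top'); f=c['frame'].astype(int); P=cloud(c)
hsv=cv2.cvtColor(c['frame'],cv2.COLOR_RGB2HSV)
m=((hsv[...,0]<18)&(hsv[...,1]>90)&(hsv[...,2]>60)).astype(np.uint8)
m[:, :]*=((np.mgrid[:480,:640][0]>130)).astype(np.uint8)
def parts(mask,z,amin):
    n,l,s,ce=cv2.connectedComponentsWithStats(mask)
    for i in range(1,n):
        if s[i,4]<amin: continue
        cs,_=cv2.findContours((l==i).astype(np.uint8),cv2.RETR_EXTERNAL,cv2.CHAIN_APPROX_NONE)
        w=np.array([ray(c,p,z)[:2] for p in max(cs,key=len)[:,0]],np.float32)*1000
        (cx,cy),(a,b),an=cv2.minAreaRect(w); L=max(a,b); ang=an if a>=b else an+90
        zz=P[...,2][l==i]
        (ex,ey),r=cv2.minEnclosingCircle(w)
        print('px',np.round(ce[i]),'ctr %.1f %.1f size %.1f %.1f longaxis %.1f'%(cx,cy,L,min(a,b),ang%180),'circ %.1f %.1f r%.1f'%(ex,ey,r),'z50/90 %.3f %.3f'%(np.median(zz),np.percentile(zz,90)))
if __name__=='__main__':
    print('copper'); parts(m*(P[...,2]>0.024).astype(np.uint8),0.03,100)
    w=((hsv[...,1]<40)&(hsv[...,2]>150)).astype(np.uint8)
    print('white'); parts(w,0.01,20)
E
python3 meas.py
python3 - <<'E'
import cv2
a=cv2.imread('pics/top.png')
cv2.imwrite('pics/c1.png',cv2.resize(a[180:350,100:300],None,fx=4,fy=4)[:600])
E
```

```text
copper
px [ 54. 142.] ctr 779.0 544.6 size 209.2 56.8 longaxis 89.6 circ 789.0 544.5 r106.2 z50/90 0.065 0.100
px [318. 208.] ctr 637.0 3.9 size 40.5 33.9 longaxis 141.4 circ 636.0 4.3 r25.3 z50/90 0.028 0.030
px [382. 211.] ctr 635.3 -117.4 size 42.5 42.3 longaxis 11.4 circ 635.3 -117.7 r27.8 z50/90 0.028 0.030
px [327. 305.] ctr 461.5 -6.3 size 89.6 25.3 longaxis 169.8 circ 461.2 -6.5 r45.5 z50/90 0.028 0.030
px [389. 290.] ctr 479.8 -124.9 size 48.1 47.7 longaxis 133.5 circ 479.8 -125.2 r25.1 z50/90 0.028 0.030
white
px [42. 22.] ctr 1068.4 587.9 size 231.7 183.0 longaxis 98.9 circ 1068.1 589.8 r146.1 z50/90 -0.752 -0.747
px [503.  32.] ctr 1046.0 -414.1 size 596.7 172.6 longaxis 89.6 circ 1047.2 -414.8 r309.5 z50/90 -0.751 -0.746
px [271. 139.] ctr 798.6 99.5 size 179.7 39.5 longaxis 84.5 circ 798.9 99.8 r90.4 z50/90 0.005 0.007
px [373. 141.] ctr 792.0 -110.4 size 101.3 9.2 longaxis 101.2 circ 790.3 -110.8 r50.6 z50/90 0.013 0.015
px [330. 164.] ctr 740.2 -20.0 size 399.6 34.2 longaxis 93.5 circ 740.2 -19.8 r200.1 z50/90 0.000 0.002
px [150. 257.] ctr 551.8 332.8 size 173.3 113.6 longaxis 2.3 circ 551.3 332.2 r101.4 z50/90 0.002 0.007
px [  1. 236.] ctr 590.7 626.1 size 30.7 3.9 longaxis 9.1 circ 590.4 628.1 r15.4 z50/90 0.051 0.053
px [502. 268.] ctr 526.3 -348.1 size 191.6 127.4 longaxis 96.6 circ 526.3 -348.5 r113.1 z50/90 0.002 0.008
px [353. 252.] ctr 556.4 -61.6 size 42.7 39.1 longaxis 43.3 circ 556.6 -62.1 r22.0 z50/90 0.017 0.019
px [287. 254.] ctr 554.0 65.2 size 30.4 29.3 longaxis 136.0 circ 554.6 64.8 r16.6 z50/90 0.010 0.045
```

```bash
cat > d.py <<'E'
# usage: d.py x y z yaw (mm,deg) [x y z yaw ...]: shifts in tool axes/units for successive targets
from h import *
import sys
from scipy.spatial.transform import Rotation as Ro
o=env.get_obs(); p=np.array(o['tool_pos'])*1000; R=Ro.from_euler('xyz',o['tool_rot'],degrees=True)
print('t %.1f'%o['time_s'],'tcp',np.round(p,1),'rpy',np.round(o['tool_rot'],1),'w %.1f'%(o['grip_width']*1000),'gf %.0f'%o['grasp_force'],'F',np.round(o['force'],1),'J',np.round(o['qpos'],0))
a=list(map(float,sys.argv[1:]))
while a:
    q,yaw,a=np.array(a[:3]),a[3],a[4:]
    d=R.inv().apply(q-p)/80; T=Ro.from_euler('xyz',[180,0,yaw],degrees=True); tr=(R.inv()*T).as_rotvec()/np.pi
    n=max(np.linalg.norm(d)*80/60,np.linalg.norm(tr)*18)
    k=int(np.ceil(n)) or 1
    print('total',np.round(d,3),'turn',np.round(tr,4),'| rows',k,'each',np.round(d/k,3),np.round(tr/k,4)); p,R=q,T
E
sed -i 's/P\[...,2\]>0.024/P[...,2]>0.016/' meas.py; python3 meas.py | grep -A9 copper | sed '/white/,$d'
python3 - <<'E'
from h import *
c=cam('top'); print('pin',ray(c,(149,277),.02))
E
python3 d.py 490 250 189 169.8 461.5 -6.3 120 169.8
```

```text
copper
px [ 55. 142.] ctr 779.0 543.5 size 211.5 56.8 longaxis 89.6 circ 785.6 543.5 r107.8 z50/90 0.064 0.100
px [418. 134.] ctr 792.9 -205.3 size 97.2 19.8 longaxis 89.6 circ 798.4 -205.3 r48.8 z50/90 0.021 0.024
px [252. 214.] ctr 635.8 137.3 size 57.6 51.3 longaxis 6.0 circ 635.8 138.6 r29.2 z50/90 0.027 0.029
px [318. 209.] ctr 636.6 3.4 size 40.5 35.2 longaxis 141.4 circ 636.0 3.6 r25.4 z50/90 0.028 0.030
px [381. 211.] ctr 634.2 -116.9 size 44.5 43.6 longaxis 11.0 circ 634.4 -116.5 r29.2 z50/90 0.028 0.030
px [317. 230.] ctr 605.1 11.0 size 60.2 24.3 longaxis 51.9 circ 604.8 11.3 r31.2 z50/90 0.027 0.030
px [327. 305.] ctr 461.2 -6.2 size 90.2 25.3 longaxis 169.8 circ 461.2 -6.5 r45.5 z50/90 0.028 0.030
px [389. 291.] ctr 479.3 -124.5 size 49.5 47.7 longaxis 133.8 circ 479.8 -124.3 r25.5 z50/90 0.028 0.030
px [637. 293.] ctr 467.8 -580.8 size 54.2 9.1 longaxis 170.3 circ 467.0 -585.3 r27.1 z50/90 0.024 0.031
pin [0.50909001 0.32560549 0.02      ]
t 0.2 tcp [149.9 632.2 189. ] rpy [-180.     0.   166.7] w 86.8 gf 0 F [ 0.1 -1.2 -1.2] J [-76.  18.  -4.  83.   1.  79.  -3.]
total [-5.238e+00 -3.669e+00  3.000e-03] turn [-0.0003  0.     -0.0174] | rows 9 each [-0.582 -0.408  0.   ] [-0.      0.     -0.0019]
total [-0.217 -3.216  0.862] turn [0. 0. 0.] | rows 5 each [-0.043 -0.643  0.172] [0. 0. 0.]
```

View pics/c1.png

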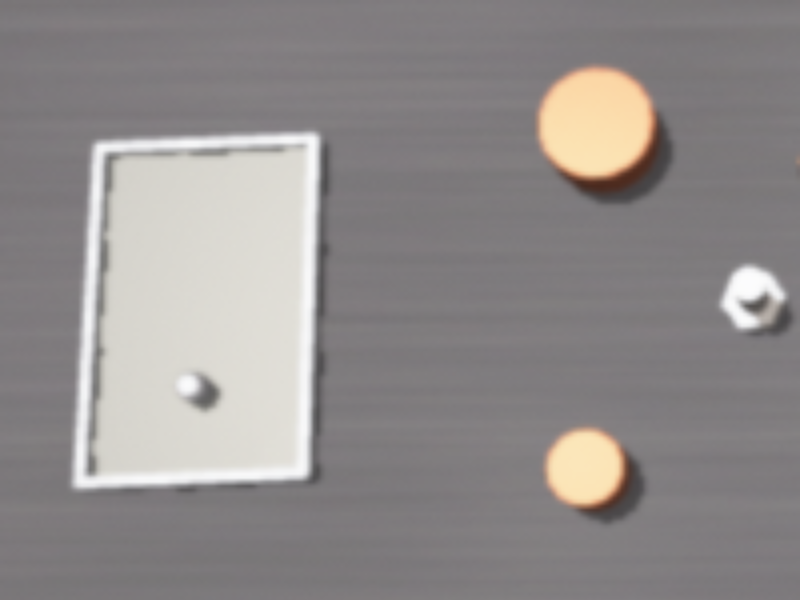

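The crop shows the pin at about (147.5,276.5), the wide disc at (249.3,211.2) and the small disc at (246.8,297.0). The discs were overexposed, which is why the mask missed them.

```bash
python3 -m creep '{"translation":[[-0.58,-0.41,0],[-0.58,-0.41,0],[-0.58,-0.41,0],[-0.58,-0.41,0],[-0.58,-0.41,0]],"turn":[[0,0,-0.0035],[0,0,-0.0035],[0,0,-0.0035],[0,0,-0.0035],[0,0,-0.0035]],"grip":[0.7,0.7,0.7,0.7,0.7]}' 30
python3 -m creep '{"translation":[[-0.58,-0.41,0],[-0.58,-0.41,0],[-0.58,-0.41,0],[-0.58,-0.41,0]],"turn":[[0,0,0],[0,0,0],[0,0,0],[0,0,0]],"grip":[0.7,0.7,0.7,0.7]}'
sed -i 's/hsv\[...,1\]>90/hsv[...,1]>60/; s/P\[...,2\]>0.016/P[...,2]>0.02/' meas.py; python3 meas.py | sed '/white/,$d'
python3 - <<'E'
from h import *
c=cam('top')
for n,p,z in (('pin',(147.5,276.5),.02),('wide',(249.3,211.2),.03),('small',(246.8,297),.03)): print(n,ray(c,p,z))
E
python3 d.py 461.3 -6.3 120 169.8
```

```text
time_s: 0.88
tool_pos: [0.3436, 0.4221, 0.1896]
tool_rot: [180.0, 0.0, 169.8]
force: [1.2, 0.8, 0.4]
grip_width: 0.0613
grasp_force: 0.0
time_s: 1.38
tool_pos: [0.503, 0.2603, 0.1897]
tool_rot: [180.0, 0.0, 169.8]
force: [0.7, -0.1, -0.9]
grip_width: 0.061
grasp_force: 0.0
copper
px [ 62. 143.] ctr 778.9 528.2 size 176.9 56.8 longaxis 89.6 circ 782.9 528.3 r91.6 z50/90 0.064 0.100
px [416. 133.] ctr 795.2 -200.2 size 83.3 15.4 longaxis 89.7 circ 796.2 -200.2 r42.1 z50/90 0.022 0.025
px [249. 212.] ctr 635.8 139.8 size 56.9 52.3 longaxis 1.4 circ 635.4 140.7 r29.2 z50/90 0.028 0.030
px [317. 217.] ctr 620.9 -0.1 size 61.2 60.8 longaxis 141.9 circ 620.2 -0.3 r41.5 z50/90 0.027 0.030
px [381. 211.] ctr 634.6 -117.3 size 43.7 42.6 longaxis 11.0 circ 634.4 -117.4 r28.7 z50/90 0.028 0.030
px [325. 302.] ctr 461.4 -6.4 size 89.8 26.5 longaxis 170.3 circ 461.2 -6.5 r45.5 z50/90 0.028 0.030
px [389. 290.] ctr 479.8 -125.0 size 48.1 47.7 longaxis 133.8 circ 480.0 -124.6 r25.1 z50/90 0.028 0.030
px [246. 297.] ctr 469.3 140.0 size 35.3 33.3 longaxis 89.7 circ 469.7 139.6 r18.3 z50/90 0.028 0.030
pin [0.51006007 0.32852708 0.02      ]
wide [0.63516682 0.13816725 0.03      ]
small [0.46922009 0.137669   0.03      ]
t 1.5 tcp [507.  253.9 189.7] rpy [-179.8    0.2  169.1] w 60.7 gf 0 F [-0.4  0.4 -0.3] J [-44.   8.  16.  96.  -2.  76.  52.]
total [-0.049 -3.299  0.88 ] turn [-0.0009  0.0011 -0.0037] | rows 5 each [-0.01  -0.66   0.176] [-0.0002  0.0002 -0.0007]
```

```bash
python3 -m creep '{"translation":[[-0.01,-0.66,0.176],[-0.01,-0.66,0.176],[-0.01,-0.66,0.176],[-0.01,-0.66,0.176],[-0.01,-0.66,0.176]],"turn":[[0,0,-0.003],[0,0,0],[0,0,0],[0,0,0],[0,0,0]],"grip":[0.7,0.7,0.7,0.7,0.7]}' 30 >/dev/null
python3 -m creep '{"translation":[[0,0,0],[0,0,0]],"turn":[[0,0,0],[0,0,0]],"grip":[0.7,0.7]}'
python3 d.py 461.3 -6.3 120 169.8 461.3 -6.3 6 169.8
python3 - <<'E'
from h import *
save(cam('wrist'),'w1.png')
E
```

```text
time_s: 2.35
tool_pos: [0.4614, 0.0017, 0.1193]
tool_rot: [179.9, 0.0, 170.4]
force: [-0.1, 0.1, 0.7]
grip_width: 0.0607
grasp_force: 0.0
t 2.4 tcp [461.4   1.7 119.3] rpy [179.9   0.  170.4] w 60.7 gf 0 F [-0.1  0.1  0.7] J [-31.  -3.  27. 115.   1.  68.  76.]
total [-0.016 -0.099 -0.009] turn [0.0003 0.0001 0.0032] | rows 1 each [-0.016 -0.099 -0.009] [0.0003 0.0001 0.0032]
total [-0.    -0.     1.425] turn [0. 0. 0.] | rows 2 each [-0.    -0.     0.713] [0. 0. 0.]
```

View pics/w1.png

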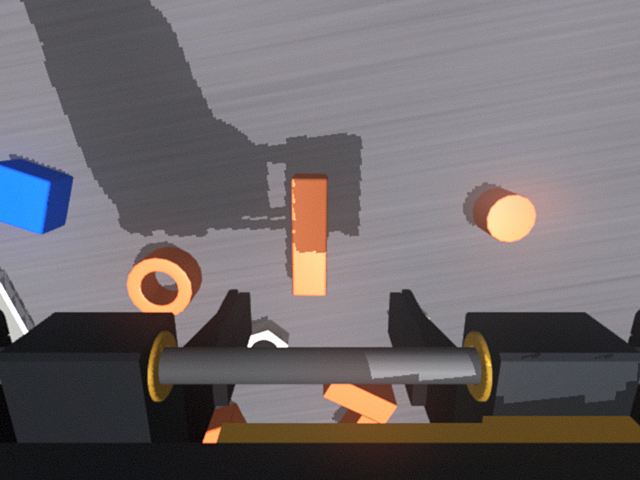

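The wrist view shows the bar (310,235) aligned between the fingers, the ring (163,285) and the small disc (510,215).

```bash
python3 -m creep '{"translation":[[-0.015,-0.1,0.5],[0,0,0.5],[0,0,0.28],[0,0,0.1],[0,0,0]],"turn":[[0,0,0.003],[0,0,0],[0,0,0],[0,0,0],[0,0,0]],"grip":[0.7,0.7,0.7,0.7,0.7]}' 35
python3 -m creep '{"translation":[[0,0,0],[0,0,0],[0,0,0],[0,0,0],[0,0,0]],"turn":[[0,0,0],[0,0,0],[0,0,0],[0,0,0],[0,0,0]],"grip":[0.7,0.1,0.1,0.1,0.1]}'
python3 d.py
```

```text
time_s: 3.02
tool_pos: [0.4614, -0.0064, 0.0088]
tool_rot: [-180.0, -0.0, 169.9]
force: [0.3, -0.5, 0.7]
grip_width: 0.0614
grasp_force: 0.0
time_s: 3.65
tool_pos: [0.4611, -0.0073, 0.0087]
tool_rot: [180.0, 0.0, 169.8]
force: [0.3, -0.7, 0.0]
grip_width: 0.0289
grasp_force: 0.0
t 3.6 tcp [461.1  -7.3   8.7] rpy [180.    0.  169.8] w 28.9 gf 0 F [ 0.3 -0.7  0. ] J [-30.   6.  29. 121.  -3.  54.  81.]
```

```bash
python3 -m creep '{"translation":[[0,0,0],[0,0,0],[0,0,-0.3],[0,0,-0.5],[0,0,-0.5]],"turn":[[0,0,0],[0,0,0],[0,0,0],[0,0,0],[0,0,0]],"grip":[0.1,0.1,0.1,0.1,0.1]}'
python3 -m creep '{"translation":[[0,0,0],[0,0,0]],"turn":[[0,0,0],[0,0,0]],"grip":[0.1,0.1]}' >/dev/null
python3 d.py 532.6 -402.7 112 186.6 532.6 -402.7 13 186.6
```

```text
time_s: 4.28
tool_pos: [0.4607, -0.0074, 0.1136]
tool_rot: [-180.0, -0.0, 169.8]
force: [1.3, -0.0, -0.5]
grip_width: 0.009
grasp_force: 0.0
t 4.5 tcp [460.5  -7.3 112.1] rpy [180.   -0.  169.8] w 8.9 gf 0 F [ 0.7 -0.1 -0.3] J [-31.  -3.  28. 116.   1.  67.  76.]
total [-1.760e+00 -4.706e+00 -1.000e-03] turn [ 0.     -0.0002 -0.0932] | rows 7 each [-0.251 -0.672 -0.   ] [ 0.     -0.     -0.0133]
total [ 0.    -0.     1.238] turn [0. 0. 0.] | rows 2 each [ 0.    -0.     0.619] [0. 0. 0.]
```

```bash
python3 - <<'E'
from h import *
save(cam('wrist'),'w2.png')
E
python3 meas.py | sed '/white/,$d'
```

```text
copper
px [ 55. 142.] ctr 779.0 544.1 size 210.2 56.8 longaxis 89.6 circ 785.5 544.6 r106.9 z50/90 0.065 0.100
px [416. 133.] ctr 795.1 -203.3 size 93.1 15.4 longaxis 89.7 circ 799.5 -203.3 r46.7 z50/90 0.022 0.025
px [250. 209.] ctr 636.2 139.3 size 55.6 55.1 longaxis 46.8 circ 635.8 139.9 r28.7 z50/90 0.028 0.030
```

View pics/w2.png

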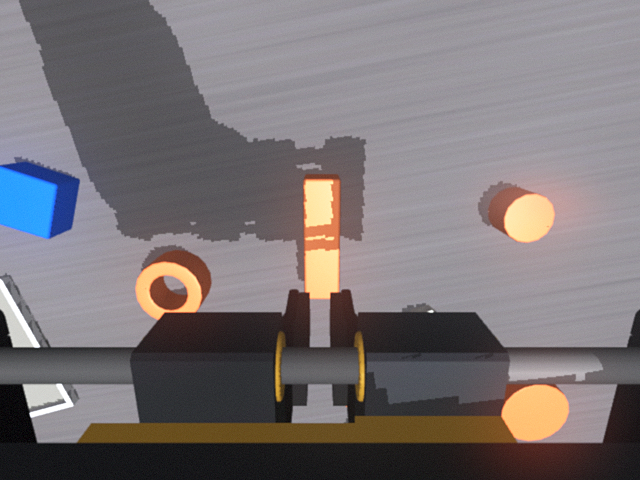

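The wrist view shows the bar still on the table at (321,237), and the fingers shut on nothing. I'll check the bar's position with the wrist calibration.

Run:
```python
from h import *
c=cam('wrist'); o=env.get_obs()
for p in ((305,180),(339,180),(305,297),(339,297)): print(p,np.round(ray(c,p,.03)*1000,1))
for z in (0,0.019,.03): 
    X=np.array(o['tool_pos'])+[0,0,z]; x=c['K']@(c['R']@X+c['t']); print(z,x[:2]/x[2],x[2])
P=cloud(c); print(P[235,321],P[285,297],P[290,320],P[400,300],P[330,320])
print(-c['R'].T@c['t'],c['R'][2])
c=cam('top'); save(c,'t2.png')
```

```text
(305, 180) [415.7  -9.7  30. ]
(339, 180) [419.8  13.   30. ]
(305, 297) [500.9 -26.   30. ]
(339, 297) [505.3  -1.1  30. ]
0 [319.77037324 285.11356088] 0.21046213100854785
0.019 [319.74264496 300.6319002 ] 0.19229118501838788
0.03 [319.72405788 311.03429431] 0.18177116365566365
[ 0.45605727 -0.0059045   0.02933871] [ 0.50286412 -0.0341995  -0.00115197] [ 0.49723924 -0.01403062  0.03014438] [ 0.46484923 -0.0148653   0.19405812] [ 5.46187712e-01 -2.28358503e-02 -9.16071118e-05]
[0.37961386 0.00715992 0.30644312] [ 0.28729836 -0.05314633 -0.95636558]
```

View pics/t2.png

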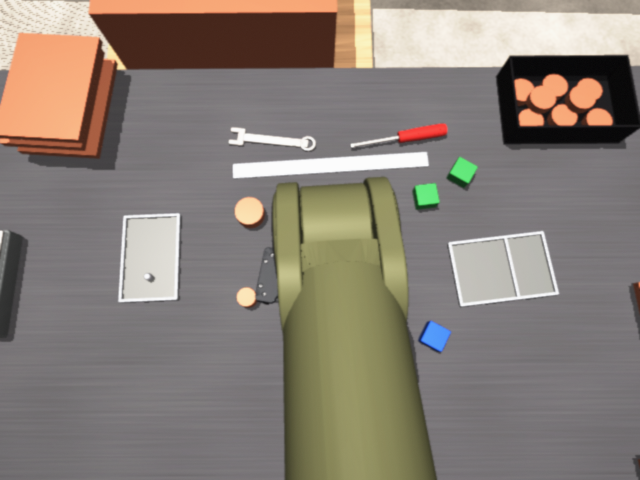

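The top view shows the arm over the bar, and everything else is in place. The wrist measurement confirms the bar at (460,-6), so I lifted before the grip had built up. I'll retry and check the force before lifting.

```bash
python3 -m creep '{"translation":[[0,0,0],[0,0,0],[0,0,0],[0,0,0],[0,0,0]],"turn":[[0,0,0],[0,0,0],[0,0,0],[0,0,0],[0,0,0]],"grip":[0.6,0.6,0.6,0.6,0.6]}' 40 >/dev/null
python3 -m creep '{"translation":[[0,0,0.55],[0,0,0.5],[0,0,0.2],[0,0,0.07],[0,0,0]],"turn":[[0,0,0],[0,0,0],[0,0,0],[0,0,0],[0,0,0]],"grip":[0.6,0.6,0.6,0.6,0.6]}'
python3 -m creep '{"translation":[[0,0,0],[0,0,0],[0,0,0],[0,0,0],[0,0,0]],"turn":[[0,0,0],[0,0,0],[0,0,0],[0,0,0],[0,0,0]],"grip":[0,0,0,0,0]}'
python3 -m creep '{"translation":[[0,0,0],[0,0,0]],"turn":[[0,0,0],[0,0,0]],"grip":[0,0]}'
python3 d.py
```

```text
time_s: 5.98
tool_pos: [0.4619, -0.0072, 0.0078]
tool_rot: [180.0, 0.1, 169.8]
force: [0.2, -0.5, -1.0]
grip_width: 0.0524
grasp_force: 0.0
time_s: 6.6
tool_pos: [0.461, -0.0073, 0.0071]
tool_rot: [180.0, 0.0, 169.8]
force: [-0.8, 0.2, -0.0]
grip_width: 0.0103
grasp_force: 0.0
time_s: 6.85
tool_pos: [0.461, -0.0073, 0.007]
tool_rot: [-180.0, -0.0, 169.8]
force: [0.8, -0.2, -0.4]
grip_width: 0.0011
grasp_force: 0.0
t 6.8 tcp [461.   -7.3   7. ] rpy [-180.    -0.   169.8] w 1.1 gf 0 F [ 0.8 -0.2 -0.4] J [-30.   6.  29. 122.  -4.  53.  81.]
```

Run:
```python
from h import *
a=cam('scene'); b=cam('wrist')
i=cv2.resize(a['frame'][150:350,220:500],(800,571)); cv2.imwrite('pics/s3.png',i[:,:,::-1]); save(b,'w3.png')
o=env.get_obs(); x=a['K']@(a['R']@np.array(o['tool_pos'])+a['t']); print(x[:2]/x[2])
```

```text
[368.2265645  233.55662905]
```

View pics/s3.png

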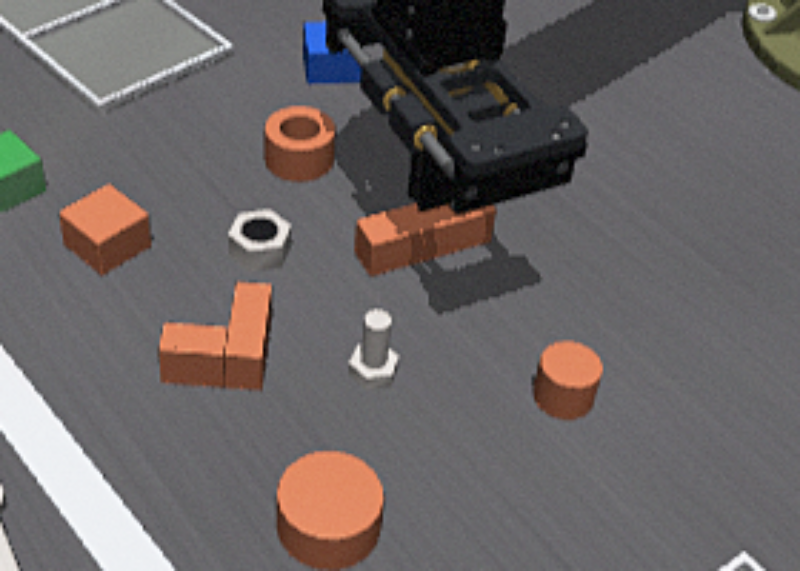

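View pics/w3.png

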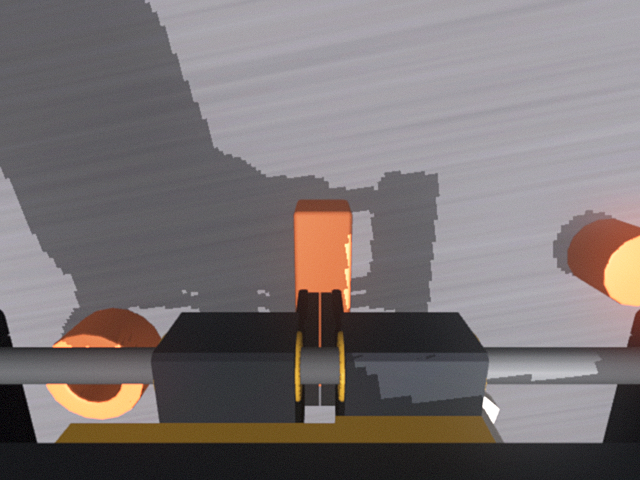

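The scene crop shows the shut fingers above the bar (430,235), not around it. So the tips are higher than the reported TCP, and I'll measure by how much.

Run:
```python
from h import *
b=cam('wrist'); P=cloud(b); o=env.get_obs(); print(o['tool_pos'],o['force'])
for r in (286,290,292,294,296,300,305,310,330): print(r,[(u,np.round(P[r,u]*1000).astype(int).tolist()) for u in (301,306,320,336,340)])
x=b['K']@(b['R']@np.array(o['tool_pos'])+b['t']); print('tcp px',x[:2]/x[2])
a=cam('scene'); P=cloud(a)
for u,v in ((365,219),(367,222),(369,221),(372,221),(375,221),(380,221)): print(u,v,np.round(P[v,u]*1000),a['frame'][v,u])
```

```text
[ 0.46103734 -0.00730049  0.00703418] [ 0.30731416  0.20854278 -0.15231641]
286 [(301, [451, -14, 29]), (306, [451, -12, 30]), (320, [452, -6, 30]), (336, [454, 2, 29]), (340, [454, 3, 30])]
290 [(301, [448, -13, 41]), (306, [448, -11, 41]), (320, [454, -6, 29]), (336, [450, 2, 42]), (340, [450, 3, 42])]
292 [(301, [448, -13, 43]), (306, [448, -11, 43]), (320, [455, -6, 31]), (336, [450, 2, 44]), (340, [451, 3, 43])]
294 [(301, [448, -13, 45]), (306, [449, -11, 44]), (320, [456, -6, 29]), (336, [451, 1, 45]), (340, [451, 3, 45])]
296 [(301, [448, -13, 47]), (306, [448, -11, 47]), (320, [457, -7, 29]), (336, [450, 1, 47]), (340, [451, 3, 46])]
300 [(301, [448, -13, 51]), (306, [448, -11, 51]), (320, [459, -7, 30]), (336, [451, 1, 50]), (340, [451, 3, 51])]
305 [(301, [448, -12, 56]), (306, [449, -11, 55]), (320, [462, -7, 29]), (336, [450, 1, 56]), (340, [451, 3, 55])]
310 [(301, [448, -12, 61]), (306, [448, -10, 61]), (320, [464, -8, 29]), (336, [450, 1, 61]), (340, [451, 2, 59])]
330 [(301, [448, -12, 76]), (306, [449, -10, 74]), (320, [475, -10, 29]), (336, [450, 0, 76]), (340, [429, 3, 114])]
tcp px [319.84718013 285.04897371]
365 219 [469. -12.  43.] [13 15 13]
367 222 [474.  -0.  47.] [3 3 7]
369 221 [468.  -2.  45.] [20 18 18]
372 221 [463.   1.  45.] [ 9 16 21]
375 221 [456.   1.  42.] [56 34 31]
380 221 [510.  70. 117.] [19 15 19]
```

Both cameras put the actual fingertips at z≈40 mm while the reported TCP z is 7 mm, so the reported height reads about 33 mm low. xy agrees to within 2–3 mm. I'll go by the camera-verified height, opening up and going down carefully while watching the force.

```bash
cat > tip.py <<'E'
from h import *
b=cam('wrist'); P=cloud(b); o=env.get_obs(); p=np.array(o['tool_pos'])
m=(b['frame'].max(2)<70)&(abs(P[...,0]-p[0])<.03)&(abs(P[...,1]-p[1])<.07)&(P[...,2]<p[2]+.06)&(P[...,2]>p[2]+.005)
m=cv2.erode(m.astype(np.uint8),np.ones((3,3)))>0
q=P[m]*1000
if len(q): print('lowest dark',np.percentile(q[:,2],[.5,2,5]).round(1),'reported z',(p[2]*1000).round(1),'n',len(q))
E
python3 -m creep '{"translation":[[0,0,0],[0,0,0],[0,0,0],[0,0,0],[0,0,0]],"turn":[[0,0,0],[0,0,0],[0,0,0],[0,0,0],[0,0,0]],"grip":[0.6,0.6,0.6,0.6,0.6]}' 40 >/dev/null
python3 -m creep '{"translation":[[0,0,0],[0,0,0],[0,0,0.1],[0,0,0.05],[0,0,0]],"turn":[[0,0,0],[0,0,0],[0,0,0],[0,0,0],[0,0,0]],"grip":[0.6,0.6,0.6,0.6,0.6]}'
python3 tip.py
python3 - <<'E'
from h import *
b=cam('wrist'); P=cloud(b)*1000
dk=b['frame'].max(2)<60
for r in range(284,312,3):
    row=[(u,P[r,u].round().astype(int).tolist()) for u in range(200,440,4) if 5<P[r,u,2]<90 and dk[r,u]]
    print(r,row[:2],row[-2:])
E
```

```text
time_s: 8.3
tool_pos: [0.4605, -0.0074, -0.0055]
tool_rot: [-180.0, -0.1, 169.8]
force: [0.2, -0.3, 0.5]
grip_width: 0.0526
grasp_force: 0.0
lowest dark [28.1 29.5 31.1] reported z -5.3 n 1787
284 [] []
287 [] []
290 [(240, [443, -39, 29]), (244, [443, -37, 29])] [(244, [443, -37, 29]), (396, [455, 27, 29])]
293 [(240, [443, -39, 32]), (244, [443, -37, 33])] [(396, [454, 26, 32]), (400, [455, 28, 31])]
296 [(236, [443, -40, 35]), (240, [443, -38, 36])] [(396, [454, 26, 35]), (400, [455, 28, 34])]
299 [(236, [443, -39, 37]), (240, [443, -37, 38])] [(400, [455, 27, 37]), (404, [455, 29, 37])]
302 [(236, [443, -39, 41]), (240, [444, -37, 40])] [(400, [455, 27, 40]), (404, [455, 28, 41])]
305 [(232, [443, -40, 43]), (236, [443, -38, 44])] [(400, [455, 26, 43]), (404, [455, 27, 44])]
308 [(232, [443, -39, 46]), (236, [443, -37, 46])] [(404, [454, 27, 47]), (408, [456, 29, 45])]
311 [(232, [443, -39, 48]), (236, [443, -37, 49])] [(404, [455, 27, 49]), (408, [455, 28, 49])]
```

```bash
python3 -m creep '{"translation":[[0,0,0.1],[0,0,0.1],[0,0,0.05],[0,0,0],[0,0,0]],"turn":[[0,0,0],[0,0,0],[0,0,0],[0,0,0],[0,0,0]],"grip":[0.6,0.6,0.6,0.6,0.6]}' 40
python3 tip.py
python3 -m creep '{"translation":[[0,0,0],[0,0,0],[0,0,0],[0,0,0],[0,0,0]],"turn":[[0,0,0],[0,0,0],[0,0,0],[0,0,0],[0,0,0]],"grip":[0,0,0,0,0]}'
python3 -m creep '{"translation":[[0,0,0],[0,0,0]],"turn":[[0,0,0],[0,0,0]],"grip":[0,0]}'
```

```text
time_s: 9.02
tool_pos: [0.4612, -0.0073, -0.0249]
tool_rot: [180.0, 0.0, 169.8]
force: [-0.3, -0.2, -0.4]
grip_width: 0.0523
grasp_force: 0.0
lowest dark [ 8.9 10.2 11.4] reported z -24.8 n 1387
time_s: 9.7
tool_pos: [0.4612, -0.0066, -0.0248]
tool_rot: [180.0, 0.0, 169.8]
force: [-0.0, 3.5, -0.2]
grip_width: 0.0259
grasp_force: 40.0
time_s: 9.95
tool_pos: [0.4613, -0.0066, -0.0248]
tool_rot: [180.0, 0.0, 169.8]
force: [0.5, 4.1, 0.7]
grip_width: 0.0253
grasp_force: 40.0
```

The bar is gripped at 40 N, so I'll lift it and carry it over the narrow bay.

```bash
python3 -m creep '{"translation":[[0,0,-0.3],[0,0,-0.5],[0,0,-0.4],[0,0,0],[0,0,0]],"turn":[[0,0,0],[0,0,0],[0,0,0],[0,0,0],[0,0,0]],"grip":[0,0,0,0,0]}'
python3 -m creep '{"translation":[[-0.25,-0.67,0],[-0.25,-0.67,0],[-0.25,-0.67,0],[-0.25,-0.67,0],[-0.25,-0.67,0]],"turn":[[0,0,0],[0,0,0],[0,0,0],[0,0,0],[0,0,0]],"grip":[0,0,0,0,0]}' >/dev/null
python3 -m creep '{"translation":[[-0.25,-0.67,0],[-0.25,-0.67,0],[0,0,0],[0,0,0],[0,0,0]],"turn":[[0,0,0],[0,0,0],[0,0,-0.045],[0,0,-0.048],[0,0,0]],"grip":[0,0,0,0,0]}'
python3 d.py 532.6 -402.7 75 186.6
```

```text
time_s: 10.58
tool_pos: [0.4589, -0.0079, 0.0688]
tool_rot: [-179.9, -0.2, 169.8]
force: [-0.9, 0.2, -8.2]
grip_width: 0.0256
grasp_force: 40.0
time_s: 11.82
tool_pos: [0.5307, -0.4004, 0.0676]
tool_rot: [179.8, -0.3, -173.6]
force: [0.1, 0.7, -6.7]
grip_width: 0.0258
grasp_force: 40.0
t 11.8 tcp [ 530.7 -400.4   67.6] rpy [ 179.8   -0.3 -173.6] w 25.8 gf 40 F [ 0.1  0.7 -6.7] J [  6.  29.  38.  90. -18.  68. 144.]
total [-0.02  -0.031 -0.093] turn [ 0.001  -0.0014 -0.0009] | rows 1 each [-0.02  -0.031 -0.093] [ 0.001  -0.0014 -0.0009]
```

```bash
python3 -m creep '{"translation":[[-0.02,-0.03,0.45],[0,0,0.4],[0,0,0.2],[0,0,0.05],[0,0,0]],"turn":[[0,0,0],[0,0,0],[0,0,0],[0,0,0],[0,0,0]],"grip":[0,0,0,0,0]}'
python3 d.py 532.6 -402.7 -21.5 186.6
```

```text
time_s: 12.45
tool_pos: [0.5348, -0.404, -0.0163]
tool_rot: [-179.9, 0.0, -173.5]
force: [0.4, 0.4, -7.0]
grip_width: 0.0261
grasp_force: 40.0
t 12.4 tcp [ 534.8 -404.   -16.3] rpy [-179.9    0.  -173.5] w 26.1 gf 40 F [ 0.4  0.4 -7. ] J [  8.  34.  36.  93. -22.  60. 147.]
total [0.026 0.02  0.065] turn [-0.0003  0.0002 -0.0004] | rows 1 each [0.026 0.02  0.065] [-0.0003  0.0002 -0.0004]
```

```bash
python3 -m creep '{"translation":[[0.02,0.02,0.06],[0,0,0],[0,0,0]],"turn":[[0,0,0],[0,0,0],[0,0,0]],"grip":[0,0,0]}'
python3 -m creep '{"translation":[[0,0,0],[0,0,0],[0,0,0],[0,0,0],[0,0,-0.3]],"turn":[[0,0,0],[0,0,0],[0,0,0],[0,0,0],[0,0,0]],"grip":[0.5,0.5,0.5,0.5,0.5]}'
python3 -m creep '{"translation":[[0,0,-0.5],[0,0,-0.5],[0,0,-0.4],[0,0,0],[0,0,0]],"turn":[[0,0,0],[0,0,0],[0,0,0],[0,0,0],[0,0,0]],"grip":[0.5,0.5,0.9,0.9,0.9]}'
python3 d.py 600 -250 115 169.8 637 138.5 115 169.8
```

```text
time_s: 12.82
tool_pos: [0.5328, -0.4022, -0.0213]
tool_rot: [-180.0, 0.0, -173.4]
force: [-0.0, -0.4, -7.6]
grip_width: 0.0254
grasp_force: 40.0
time_s: 13.45
tool_pos: [0.5312, -0.4009, 0.0006]
tool_rot: [179.8, -0.2, -173.4]
force: [-0.8, 0.1, -0.3]
grip_width: 0.0433
grasp_force: 0.0
time_s: 14.08
tool_pos: [0.5322, -0.4017, 0.1135]
tool_rot: [179.9, -0.0, -173.4]
force: [0.1, 0.3, 0.1]
grip_width: 0.0655
grasp_force: 0.0
t 14.1 tcp [ 532.2 -401.7  113.5] rpy [ 179.9   -0.  -173.4] w 65.5 gf 0 F [0.1 0.3 0.1] J [  6.  27.  39.  87. -17.  72. 144.]
total [-1.058  1.787 -0.018] turn [ 0.0003 -0.0002  0.0931] | rows 3 each [-0.353  0.596 -0.006] [ 0.0001 -0.0001  0.031 ]
total [0.405 4.861 0.   ] turn [0. 0. 0.] | rows 7 each [0.058 0.694 0.   ] [0. 0. 0.]
```

```bash
python3 -m creep '{"translation":[[-0.35,0.6,0],[-0.35,0.6,0],[-0.35,0.6,0],[0,0,0]],"turn":[[0,0,0.031],[0,0,0.031],[0,0,0.031],[0,0,0]],"grip":[1,1,1,1]}' >/dev/null
python3 d.py 636 139 115 170
```

```text
t 14.6 tcp [ 616.9 -249.   111.5] rpy [179.8  -0.2 170.4] w 86.6 gf 0 F [-0.5 -0.  -1. ] J [-10.  27.  39.  87. -18.  72. 113.]
total [ 0.573  4.822 -0.023] turn [ 0.0012 -0.0009  0.0022] | rows 7 each [ 0.082  0.689 -0.003] [ 0.0002 -0.0001  0.0003]
```

```bash
python3 -m creep '{"translation":[[0.08,0.69,0],[0.08,0.69,0],[0.08,0.69,0],[0.08,0.69,0],[0.08,0.69,0]],"turn":[[0,0,0],[0,0,0],[0,0,0],[0,0,0],[0,0,0]],"grip":[1,1,1,1,1]}' >/dev/null
python3 -m creep '{"translation":[[0.08,0.69,0],[0.08,0.69,0],[0,0,0],[0,0,0]],"turn":[[0,0,0],[0,0,0],[0,0,0],[0,0,0]],"grip":[1,1,1,1]}' >/dev/null
python3 d.py 636 139 60 170 636 139 -25 170
python3 - <<'E'
from h import *
b=cam('wrist'); hsv=cv2.cvtColor(b['frame'],cv2.COLOR_RGB2HSV); P=cloud(b)
q=P[(hsv[...,0]<18)&(hsv[...,1]>60)&(P[...,2]>.026)&(P[...,2]<.034)&(np.hypot(P[...,0]-.636,P[...,1]-.139)<.045)]*1000
print(len(q),cv2.minEnclosingCircle(q[:,:2].astype(np.float32)), q.mean(0))
E
```

```text
t 15.7 tcp [637.4 129.5 113. ] rpy [-1.799e+02 -1.000e-01  1.698e+02] w 87.1 gf 0 F [ 0.3 -0.1  0.2] J [-40.  23.  33.  90. -13.  71.  76.]
total [0.037 0.115 0.662] turn [-0.0007 -0.0005 -0.0011] | rows 1 each [0.037 0.115 0.662] [-0.0007 -0.0005 -0.0011]
total [-0.    -0.     1.062] turn [0. 0. 0.] | rows 2 each [-0.    -0.     0.531] [0. 0. 0.]
4408 ((637.918212890625, 140.34439086914062), 27.985763549804688) [637.0548252  140.76531717  29.52493931]
```

```bash
python3 -m creep '{"translation":[[0.03,0.12,0.6],[0,0,0.3],[0,0,0],[0,0,0]],"turn":[[0,0,0],[0,0,0],[0,0,0],[0,0,0]],"grip":[1,1,1,1]}' >/dev/null
python3 d.py 637 139.7 -25 170
```

```text
t 16.2 tcp [638.5 139.2  43.6] rpy [1.800e+02 1.000e-01 1.697e+02] w 86.7 gf 0 F [ 0.8 -0.  -0.4] J [-39.  27.  32.  93. -16.  64.  76.]
total [0.021 0.003 0.857] turn [ 0.0001  0.0006 -0.0018] | rows 2 each [0.011 0.001 0.429] [ 0.      0.0003 -0.0009]
```

```bash
python3 -m creep '{"translation":[[0.02,0,0.4],[0,0,0.3],[0,0,0.12],[0,0,0.03],[0,0,0]],"turn":[[0,0,0],[0,0,0],[0,0,0],[0,0,0],[0,0,0]],"grip":[1,1,1,1,1]}'
python3 -m creep '{"translation":[[0,0,0],[0,0,0],[0,0,0],[0,0,0],[0,0,0]],"turn":[[0,0,0],[0,0,0],[0,0,0],[0,0,0],[0,0,0]],"grip":[0.2,0,0,0,0]}'
python3 -m creep '{"translation":[[0,0,0],[0,0,0]],"turn":[[0,0,0],[0,0,0]],"grip":[0,0]}' 40
```

```text
time_s: 16.88
tool_pos: [0.6369, 0.1412, -0.0245]
tool_rot: [179.9, 0.1, 169.8]
force: [-0.3, -0.3, -0.4]
grip_width: 0.0871
grasp_force: 0.0
time_s: 17.5
tool_pos: [0.6359, 0.1412, -0.0256]
tool_rot: [180.0, 0.0, 169.8]
force: [0.2, -0.0, 1.3]
grip_width: 0.0555
grasp_force: 40.0
time_s: 17.75
tool_pos: [0.6359, 0.1412, -0.0256]
tool_rot: [180.0, 0.0, 169.8]
force: [-0.7, -0.7, 1.1]
grip_width: 0.0551
grasp_force: 40.0
```

```bash
python3 -m creep '{"translation":[[0,0,-0.3],[0,0,-0.5],[0,0,-0.5],[0,0,0],[0,0,0]],"turn":[[0,0,0],[0,0,0],[0,0,0],[0,0,0],[0,0,0]],"grip":[0,0,0,0,0]}'
python3 d.py 522 -311.4 78 170
```

```text
time_s: 18.38
tool_pos: [0.6337, 0.141, 0.0753]
tool_rot: [-179.9, -0.2, 169.8]
force: [-0.3, -0.6, -7.8]
grip_width: 0.0549
grasp_force: 40.0
t 18.4 tcp [633.7 141.   75.3] rpy [-179.9   -0.2  169.8] w 54.9 gf 40 F [-0.3 -0.6 -7.8] J [-40.  25.  33.  92. -14.  68.  75.]
total [ 0.374 -5.813 -0.022] turn [-0.0006 -0.0014 -0.001 ] | rows 8 each [ 0.047 -0.727 -0.003] [-0.0001 -0.0002 -0.0001]
```

```bash
python3 -m creep '{"translation":[[0.04,-0.65,0],[0.04,-0.65,0],[0.04,-0.65,0],[0.04,-0.65,0],[0.04,-0.65,0]],"turn":[[0,0,0],[0,0,0],[0,0,0],[0,0,0],[0,0,0]],"grip":[0,0,0,0,0]}' >/dev/null
python3 -m creep '{"translation":[[0.04,-0.65,0],[0.04,-0.65,0],[0.04,-0.65,0],[0.04,-0.6,0],[0,0,0]],"turn":[[0,0,0],[0,0,0],[0,0,0],[0,0,0],[0,0,0]],"grip":[0,0,0,0,0]}' >/dev/null
python3 d.py 522 -311.4 -21.5 170
```

```text
t 19.6 tcp [ 520.1 -316.4   75.8] rpy [-179.8   -0.3  169.3] w 55.2 gf 40 F [ 0.1 -0.3 -7.1] J [ -6.  22.  43.  98. -16.  66. 121.]
total [-0.018  0.071  1.216] turn [-0.0013 -0.0016 -0.004 ] | rows 2 each [-0.009  0.035  0.608] [-0.0006 -0.0008 -0.002 ]
```

```bash
python3 -m creep '{"translation":[[-0.01,0.05,0.5],[0,0,0.4],[0,0,0.2],[0,0,0.04],[0,0,0]],"turn":[[0,0,0],[0,0,0],[0,0,0],[0,0,0],[0,0,0]],"grip":[0,0,0,0,0]}'
python3 d.py 522 -311.4 -22 170
```

```text
time_s: 20.25
tool_pos: [0.5275, -0.307, -0.0124]
tool_rot: [-180.0, 0.1, 169.8]
force: [0.4, -0.9, -6.5]
grip_width: 0.0554
grasp_force: 40.0
t 20.2 tcp [ 527.5 -307.   -12.4] rpy [-1.800e+02  1.000e-01  1.698e+02] w 55.4 gf 40 F [ 0.4 -0.9 -6.5] J [ -5.  28.  40. 102. -21.  57. 124.]
total [ 0.058 -0.066  0.12 ] turn [-0.0001  0.0003 -0.001 ] | rows 1 each [ 0.058 -0.066  0.12 ] [-0.0001  0.0003 -0.001 ]
```

```bash
python3 -m creep '{"translation":[[0.06,-0.06,0.06],[0,0,0.05],[0,0,0],[0,0,0]],"turn":[[0,0,0],[0,0,0],[0,0,0],[0,0,0]],"grip":[0,0,0,0]}'
python3 -m creep '{"translation":[[0,0,0],[0,0,0],[0,0,0],[0,0,-0.3],[0,0,-0.4]],"turn":[[0,0,0],[0,0,0],[0,0,0],[0,0,0],[0,0,0]],"grip":[0.9,0.9,0.9,0.9,0.9]}'
python3 -m creep '{"translation":[[0,0,-0.5],[0,0,-0.5],[0,0,0],[0,0,0]],"turn":[[0,0,0],[0,0,0],[0,0,0],[0,0,0]],"grip":[0.9,0.9,0.9,0.9]}'
python3 d.py 480 -100 115 170 469.5 139 115 170
python3 - <<'E'
from h import *
b=cam('wrist'); save(b,'w4.png'); hsv=cv2.cvtColor(b['frame'],cv2.COLOR_RGB2HSV); P=cloud(b)
q=P[(hsv[...,0]<18)&(hsv[...,1]>60)&(P[...,2]>.028)&(P[...,2]<.038)&(np.hypot(P[...,0]-.522,P[...,1]+.311)<.045)]*1000
print(len(q),cv2.minEnclosingCircle(q[:,:2].astype(np.float32)), q.mean(0))
E
```

```text
time_s: 20.75
tool_pos: [0.5217, -0.3104, -0.0216]
tool_rot: [180.0, 0.0, 169.8]
force: [0.9, 0.2, -7.0]
grip_width: 0.0552
grasp_force: 40.0
time_s: 21.38
tool_pos: [0.521, -0.3103, 0.0346]
tool_rot: [180.0, -0.1, 169.8]
force: [0.6, 0.5, 0.4]
grip_width: 0.0778
grasp_force: 0.0
time_s: 21.88
tool_pos: [0.5213, -0.3103, 0.1141]
tool_rot: [180.0, 0.0, 169.8]
force: [-0.2, 0.4, -0.5]
grip_width: 0.0781
grasp_force: 0.0
t 21.9 tcp [ 521.3 -310.3  114.1] rpy [180.    0.  169.8] w 78.1 gf 0 F [-0.2  0.4 -0.5] J [ -8.  20.  44.  97. -14.  70. 120.]
total [ 0.973  2.496 -0.01 ] turn [ 0.0002  0.0001 -0.001 ] | rows 4 each [ 0.243  0.624 -0.003] [ 0.      0.     -0.0003]
total [0.648 2.919 0.   ] turn [0. 0. 0.] | rows 4 each [0.162 0.73  0.   ] [0. 0. 0.]
4522 ((523.7340698242188, -310.9173889160156), 27.9542179107666) [ 522.69337233 -310.73163106   32.50225039]
```

View pics/w4.png

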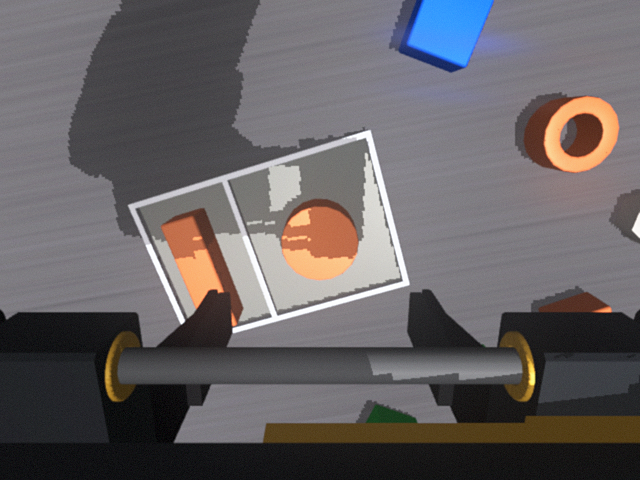

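The wrist view shows the disc (320,238) flat in the wide bay and the bar (203,265) in the narrow bay. The small disc is next.

```bash
python3 -m creep '{"translation":[[0.22,0.62,0],[0.22,0.62,0],[0.22,0.62,0],[0.22,0.62,0],[0.16,0.62,0]],"turn":[[0,0,0],[0,0,0],[0,0,0],[0,0,0],[0,0,0]],"grip":[0.8,0.8,0.8,0.8,0.8]}' >/dev/null
python3 -m creep '{"translation":[[0.16,0.7,0],[0.16,0.7,0],[0.16,0.7,0],[0.1,0.2,0],[0,0,0]],"turn":[[0,0,0],[0,0,0],[0,0,0],[0,0,0],[0,0,0]],"grip":[0.8,0.8,0.8,0.8,0.8]}' >/dev/null
cat > cw.py <<'E'
# cw.py x y r ztop: wrist-camera centre of copper near x,y (mm)
from h import *
import sys
x,y,r,zt=map(float,sys.argv[1:])
b=cam('wrist'); hsv=cv2.cvtColor(b['frame'],cv2.COLOR_RGB2HSV); P=cloud(b)*1000
q=P[(hsv[...,0]<18)&(hsv[...,1]>50)&(abs(P[...,2]-zt)<4)&(np.hypot(P[...,0]-x,P[...,1]-y)<r)].astype(np.float32)
if len(q)>5: print(len(q),'circ',cv2.minEnclosingCircle(q[:,:2]),'rect',cv2.minAreaRect(q[:,:2]),'z',np.median(q[:,2]))
E
python3 cw.py 469.5 139.5 35 30
python3 d.py 470 140 -25 170
```

```text
t 23.2 tcp [469.8 136.3 113.5] rpy [-1.799e+02 -1.000e-01  1.698e+02] w 69.9 gf 0 F [ 0.1 -0.2 -0.6] J [-44.   1.  26. 112.  -1.  67.  61.]
total [0.005 0.049 1.731] turn [-0.0006 -0.0003 -0.0011] | rows 3 each [0.002 0.016 0.577] [-0.0002 -0.0001 -0.0004]Traceback (most recent call last):
  File "cw.py", line 7, in <module>
    if len(q)>5: print(len(q),'circ',cv2.minEnclosingCircle(q[:,:2]),'rect',cv2.minAreaRect(q[:,:2]),'z',np.median(q[:,2]))
                                     ~~~~~~~~~~~~~~~~~~~~~~^^^^^^^^^
cv2.error: OpenCV(4.12.0) /io/opencv/modules/imgproc/src/shapedescr.cpp:201: error: (-215:Assertion failed) count >= 0 && (depth == CV_32F || depth == CV_32S) in function 'minEnclosingCircle'
```

```bash
sed -i 's/if len(q)>5: /q=np.ascontiguousarray(q); w=q[:,:2].copy(); /; s/q\[:,:2\])/w)/g' cw.py
python3 -m creep '{"translation":[[0,0.04,0.6],[0,0,0.3],[0,0,0],[0,0,0]],"turn":[[0,0,0],[0,0,0],[0,0,0],[0,0,0]],"grip":[0.8,0.8,0.8,0.8]}' >/dev/null
python3 cw.py 469.5 139.5 35 30
python3 d.py 470 139.8 -25 170
```

```text
2236 circ ((470.54486083984375, 140.342041015625), 17.990121841430664) rect ((470.3293762207031, 140.47573852539062), (35.2480583190918, 34.85353469848633), 74.24788665771484) z 29.50764
t 23.8 tcp [472.1 140.1  43.6] rpy [1.799e+02 1.000e-01 1.697e+02] w 69.5 gf 0 F [-0.2 -0.3 -0.3] J [-44.   7.  26. 116.  -3.  58.  63.]
total [ 0.027 -0.01   0.857] turn [ 0.0004  0.0006 -0.0016] | rows 2 each [ 0.013 -0.005  0.429] [ 0.0002  0.0003 -0.0008]
```

```bash
python3 -m creep '{"translation":[[0.045,0,0.4],[0,0,0.3],[0,0,0.12],[0,0,0.03],[0,0,0]],"turn":[[0,0,0],[0,0,0],[0,0,0],[0,0,0],[0,0,0]],"grip":[0.8,0.8,0.8,0.8,0.8]}'
python3 -m creep '{"translation":[[0,0,0],[0,0,0],[0,0,0],[0,0,0],[0,0,0]],"turn":[[0,0,0],[0,0,0],[0,0,0],[0,0,0],[0,0,0]],"grip":[0,0,0,0,0]}' 
python3 -m creep '{"translation":[[0,0,0],[0,0,0],[0,0,0]],"turn":[[0,0,0],[0,0,0],[0,0,0]],"grip":[0,0,0]}' 40
```

```text
time_s: 24.4
tool_pos: [0.4682, 0.1417, -0.0248]
tool_rot: [179.9, 0.1, 169.8]
force: [1.1, -0.8, 0.7]
grip_width: 0.0699
grasp_force: 0.0
time_s: 25.02
tool_pos: [0.4673, 0.1414, -0.0257]
tool_rot: [180.0, 0.0, 169.8]
force: [0.5, -0.3, 0.6]
grip_width: 0.0349
grasp_force: 40.0
time_s: 25.4
tool_pos: [0.4673, 0.1415, -0.0257]
tool_rot: [180.0, 0.0, 169.8]
force: [-0.3, -0.5, 1.5]
grip_width: 0.0353
grasp_force: 40.0
```

```bash
python3 -m creep '{"translation":[[0,0,-0.3],[0,0,-0.5],[0,0,-0.5],[0,0,-0.1],[0,0,0]],"turn":[[0,0,0],[0,0,0],[0,0,0],[0,0,0],[0,0,0]],"grip":[0,0,0,0,0]}'
python3 d.py 490 -80 90 170 521 -310.4 90 170
```

```text
time_s: 26.02
tool_pos: [0.4668, 0.1414, 0.0856]
tool_rot: [180.0, -0.0, 169.8]
force: [-0.7, 0.1, -2.7]
grip_width: 0.0352
grasp_force: 40.0
t 26.0 tcp [466.8 141.4  85.6] rpy [180.   -0.  169.8] w 35.2 gf 40 F [-0.7  0.1 -2.7] J [-45.   3.  26. 114.  -1.  63.  61.]
total [-0.774 -2.673 -0.055] turn [ 0.     -0.0002 -0.001 ] | rows 4 each [-0.194 -0.668 -0.014] [ 0.     -0.     -0.0002]
total [-0.882 -2.769 -0.   ] turn [0. 0. 0.] | rows 4 each [-0.22  -0.692 -0.   ] [0. 0. 0.]
```

```bash
python3 -m creep '{"translation":[[-0.19,-0.67,0],[-0.19,-0.67,0],[-0.19,-0.67,0],[-0.19,-0.66,-0.05],[-0.22,-0.69,0]],"turn":[[0,0,0],[0,0,0],[0,0,0],[0,0,0],[0,0,0]],"grip":[0,0,0,0,0]}' >/dev/null
python3 -m creep '{"translation":[[-0.22,-0.69,0],[-0.22,-0.69,0],[-0.22,-0.69,0],[0,0,0],[0,0,0]],"turn":[[0,0,0],[0,0,0],[0,0,0],[0,0,0],[0,0,0]],"grip":[0,0,0,0,0]}' >/dev/null
python3 d.py 521 -310.4 8.5 170; python3 cw.py 522.7 -310.7 32 33
```

```text
t 27.3 tcp [ 518.2 -308.4   87.9] rpy [179.9  -0.2 169.8] w 35.2 gf 40 F [-0.5 -0.  -2.3] J [ -9.  21.  46.  98. -16.  67. 121.]
total [-0.043 -0.019  0.992] turn [ 0.0003 -0.0013 -0.0013] | rows 2 each [-0.022 -0.009  0.496] [ 0.0002 -0.0006 -0.0007]
3986 circ ((523.57275390625, -310.82916259765625), 27.861635208129883) rect ((519.9757080078125, -310.48492431640625), (54.938873291015625, 48.1295280456543), 81.63777160644531) z 32.527443
```

```bash
python3 -m creep '{"translation":[[-0.02,-0.02,0.4],[0,0,0.3],[0,0,0.15],[0,0,0],[0,0,0]],"turn":[[0,0,0],[0,0,0],[0,0,0],[0,0,0],[0,0,0]],"grip":[0,0,0,0,0]}' >/dev/null
python3 d.py 521 -310.4 8.3 170
```

```text
t 27.9 tcp [ 521.7 -311.1   23.3] rpy [-1.800e+02  1.000e-01  1.699e+02] w 34.9 gf 40 F [ 0.7 -0.2 -2.6] J [ -7.  26.  44. 101. -20.  61. 124.]
total [0.011 0.008 0.187] turn [-0.      0.0005 -0.0008] | rows 1 each [0.011 0.008 0.187] [-0.      0.0005 -0.0008]
```

```bash
python3 -m creep '{"translation":[[0.01,0.008,0.12],[0,0,0.06],[0,0,0],[0,0,0]],"turn":[[0,0,0],[0,0,0],[0,0,0],[0,0,0]],"grip":[0,0,0,0]}'; python3 cw.py 522.7 -310.7 30 64
```

```text
time_s: 28.45
tool_pos: [0.5201, -0.3105, 0.0078]
tool_rot: [-180.0, -0.0, 169.8]
force: [0.5, 0.7, -2.5]
grip_width: 0.0353
grasp_force: 40.0
3529 circ ((515.0862426757812, -309.4872741699219), 26.84065818786621) rect ((523.57177734375, -310.3952331542969), (51.955238342285156, 35.69532012939453), 82.33333587646484) z 62.85994
```

```bash
python3 -m creep '{"translation":[[0,0,0],[0,0,0],[0,0,0],[0,0,-0.2],[0,0,-0.4]],"turn":[[0,0,0],[0,0,0],[0,0,0],[0,0,0],[0,0,0]],"grip":[0.7,0.7,0.7,0.7,0.7]}'
python3 -m creep '{"translation":[[0,0,-0.5],[0,0,-0.5],[0,0,0],[0,0,0]],"turn":[[0,0,0],[0,0,0],[0,0,0],[0,0,0]],"grip":[0.85,0.85,0.85,0.85]}'
python3 cw.py 522.7 -310.7 24 63; python3 cw.py 522.7 -310.7 32 33
python3 d.py 479.8 -124.8 110 170
```

```text
time_s: 29.12
tool_pos: [0.5194, -0.31, 0.0562]
tool_rot: [180.0, -0.1, 169.8]
force: [1.1, -0.2, -0.2]
grip_width: 0.0603
grasp_force: 0.0
time_s: 29.62
tool_pos: [0.5201, -0.3103, 0.1362]
tool_rot: [180.0, 0.0, 169.8]
force: [-1.0, -0.5, 0.2]
grip_width: 0.0734
grasp_force: 0.0
1954 circ ((523.4461669921875, -311.1986999511719), 17.916208267211914) rect ((523.2919311523438, -311.39459228515625), (34.99873352050781, 34.968318939208984), 80.8092041015625) z 62.527042
1642 circ ((523.8906860351562, -311.1768493652344), 28.083942413330078) rect ((521.7601318359375, -310.3530578613281), (54.984554290771484, 51.27629470825195), 73.67926025390625) z 32.491257
t 29.7 tcp [ 519.5 -309.9  135. ] rpy [ 1.800e+02 -1.000e-01  1.698e+02] w 73.6 gf 0 F [ 0.2  0.7 -1.1] J [-10.  19.  47.  95. -14.  72. 120.]
total [0.897 2.189 0.315] turn [ 0.0002 -0.0005 -0.001 ] | rows 4 each [0.224 0.547 0.079] [ 0.     -0.0001 -0.0003]
```

The small disc is centred on the wide disc to within 0.5 mm. The ring is next.

```bash
python3 -m creep '{"translation":[[0.22,0.55,0.08],[0.22,0.55,0.08],[0.22,0.55,0.08],[0.22,0.54,0.08],[0,0,0]],"turn":[[0,0,0],[0,0,0],[0,0,0],[0,0,0],[0,0,0]],"grip":[0.85,0.85,0.85,0.85,0.85]}' >/dev/null
python3 -m creep '{"translation":[[0,0,0.3],[0,0,0],[0,0,0]],"turn":[[0,0,0],[0,0,0],[0,0,0]],"grip":[0.85,0.85,0.85]}' >/dev/null
python3 cw.py 479.8 -124.8 40 30
python3 d.py 479.8 -124.8 -25 170
```

```text
2447 circ ((480.6607360839844, -125.6928939819336), 24.96287727355957) rect ((480.5890808105469, -125.49395751953125), (49.003501892089844, 49.409141540527344), 78.47281646728516) z 29.400219
t 30.8 tcp [ 482.2 -126.5   86.8] rpy [-180.     0.   169.7] w 74.0 gf 0 F [ 0.6  0.3 -0. ] J [-30.   5.  43. 113.  -4.  64.  95.]
total [0.035 0.016 1.398] turn [-0.0001  0.0002 -0.0014] | rows 2 each [0.017 0.008 0.699] [-0.0001  0.0001 -0.0007]
```

Target x, after the ~2 mm wrist bias, is about 478.8.

```bash
python3 -m creep '{"translation":[[0.03,0.02,0.5],[0,0,0.5],[0,0,0.25],[0,0,0.1],[0,0,0.03]],"turn":[[0,0,0],[0,0,0],[0,0,0],[0,0,0],[0,0,0]],"grip":[0.85,0.85,0.85,0.85,0.85]}'
python3 -m creep '{"translation":[[0,0,0],[0,0,0],[0,0,0],[0,0,0],[0,0,0]],"turn":[[0,0,0],[0,0,0],[0,0,0],[0,0,0],[0,0,0]],"grip":[0,0,0,0,0]}' 
python3 -m creep '{"translation":[[0,0,0],[0,0,0]],"turn":[[0,0,0],[0,0,0]],"grip":[0,0]}' 40
```

```text
time_s: 31.4
tool_pos: [0.4804, -0.1239, -0.0237]
tool_rot: [-180.0, 0.0, 169.8]
force: [0.5, -0.7, 0.5]
grip_width: 0.0739
grasp_force: 0.0
time_s: 32.02
tool_pos: [0.4803, -0.124, -0.0236]
tool_rot: [-180.0, 0.1, 169.8]
force: [-0.7, -1.6, 5.4]
grip_width: 0.0497
grasp_force: 40.0
time_s: 32.28
tool_pos: [0.4803, -0.124, -0.0236]
tool_rot: [-180.0, 0.1, 169.8]
force: [-1.4, -2.6, 5.3]
grip_width: 0.0492
grasp_force: 40.0
```

```bash
python3 -m creep '{"translation":[[0,0,-0.3],[0,0,-0.5],[0,0,-0.5],[0,0,-0.1],[0,0,0]],"turn":[[0,0,0],[0,0,0],[0,0,0],[0,0,0],[0,0,0]],"grip":[0,0,0,0,0]}'
python3 d.py 505 100 90 170 512 300 90 170
```

```text
time_s: 32.9
tool_pos: [0.4792, -0.1229, 0.0871]
tool_rot: [180.0, -0.1, 169.8]
force: [-0.1, 0.1, -3.1]
grip_width: 0.0497
grasp_force: 40.0
t 32.9 tcp [ 479.2 -122.9   87.1] rpy [ 1.800e+02 -1.000e-01  1.698e+02] w 49.7 gf 40 F [-0.1  0.1 -3.1] J [-31.   4.  44. 113.  -3.  64.  95.]
total [ 0.174  2.799 -0.035] turn [ 0.0002 -0.0003 -0.0009] | rows 4 each [ 0.044  0.7   -0.009] [ 0.0001 -0.0001 -0.0002]
total [0.348 2.477 0.   ] turn [0. 0. 0.] | rows 4 each [0.087 0.619 0.   ] [0. 0. 0.]
```

```bash
python3 -m creep '{"translation":[[0.045,0.7,0],[0.045,0.7,0],[0.045,0.7,0],[0.045,0.7,0],[0.09,0.62,0]],"turn":[[0,0,0],[0,0,0],[0,0,0],[0,0,0],[0,0,0]],"grip":[0,0,0,0,0]}' >/dev/null
python3 -m creep '{"translation":[[0.09,0.62,0],[0.09,0.62,0],[0.09,0.62,0],[0,0,0],[0,0,0]],"turn":[[0,0,0],[0,0,0],[0,0,0],[0,0,0],[0,0,0]],"grip":[0,0,0,0,0]}' >/dev/null
python3 d.py 511.5 330 60 170
python3 - <<'E'
from h import *
b=cam('wrist'); save(b,'w5.png')
E
```

```text
t 34.1 tcp [510.7 298.5  85.2] rpy [-1.798e+02 -1.000e-01  1.698e+02] w 49.4 gf 40 F [-0.1 -0.3 -2.8] J [-55.  16.  26. 100.  -8.  66.  53.]
total [0.059 0.391 0.314] turn [-0.0013 -0.0008 -0.001 ] | rows 1 each [0.059 0.391 0.314] [-0.0013 -0.0008 -0.001 ]
```

View pics/w5.png

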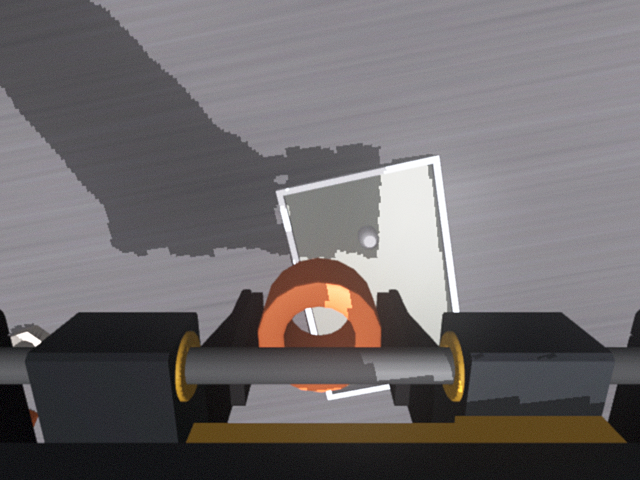

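The wrist view shows the pin tip at (370,241) and the ring held level, with its hole at about (320,335).

Run:
```python
from h import *
b=cam('wrist'); o=env.get_obs()
print('pin',ray(b,(370,239.5),.019)*1000,'tool',np.array(o['tool_pos'])*1000,cloud(b)[240,369])
f=b['frame'];hsv=cv2.cvtColor(f,cv2.COLOR_RGB2HSV);P=cloud(b)*1000
q=P[(hsv[...,0]<18)&(hsv[...,1]>50)&(abs(P[...,2]-138)<6)]; print(len(q),q.min(0),q.max(0))
```

```text
pin [512.14270106 331.74778652  19.        ] tool [511.63173523 297.62744245  86.41132547] [0.51192322 0.33093514 0.02043987]
5307 [487.1154567  269.09469724 132.02091416] [536.81976308 330.50795566 143.90299017]
```

```bash
python3 -m creep '{"translation":[[0.075,0.415,0],[0,0,0.5],[0,0,0.38],[0,0,0],[0,0,0]],"turn":[[0,0,0],[0,0,0],[0,0,0],[0,0,0],[0,0,0]],"grip":[0,0,0,0,0]}'
python3 d.py 511.5 331.2 -19.6 170
```

```text
time_s: 34.88
tool_pos: [0.5131, 0.3332, 0.0187]
tool_rot: [179.9, 0.1, 169.7]
force: [-0.6, -0.3, -2.1]
grip_width: 0.0499
grasp_force: 40.0
t 34.9 tcp [513.1 333.2  18.7] rpy [1.799e+02 1.000e-01 1.697e+02] w 49.9 gf 40 F [-0.6 -0.3 -2.1] J [-55.  23.  24. 100. -11.  59.  52.]
total [ 0.016 -0.028  0.479] turn [ 0.0004  0.0004 -0.0015] | rows 1 each [ 0.016 -0.028  0.479] [ 0.0004  0.0004 -0.0015]
```

```bash
python3 -m creep '{"translation":[[0.016,-0.028,0.1],[0,0,0.15],[0,0,0.15],[0,0,0.06],[0,0,0]],"turn":[[0,0,0],[0,0,0],[0,0,0],[0,0,0],[0,0,0]],"grip":[0,0,0,0,0]}'
python3 d.py 511.5 331.2 -19.8 170
```

```text
time_s: 35.5
tool_pos: [0.5102, 0.3315, -0.0197]
tool_rot: [-180.0, -0.0, 169.8]
force: [0.0, -0.5, -3.3]
grip_width: 0.0499
grasp_force: 40.0
t 35.5 tcp [510.2 331.5 -19.7] rpy [-180.    -0.   169.8] w 49.9 gf 40 F [ 0.  -0.5 -3.3] J [-55.  25.  23. 102. -12.  55.  53.]
total [-0.017 -0.001  0.001] turn [-0.0001 -0.0001 -0.001 ] | rows 1 each [-0.017 -0.001  0.001] [-0.0001 -0.0001 -0.001 ]
```

```bash
python3 -m creep '{"translation":[[0,0,0],[0,0,0],[0,0,0],[0,0,0],[0,0,-0.3]],"turn":[[0,0,0],[0,0,0],[0,0,0],[0,0,0],[0,0,0]],"grip":[0.8,0.8,0.8,0.8,0.8]}'
python3 -m creep '{"translation":[[0,0,-0.5],[0,0,-0.5],[0,0,-0.4],[0,0,0],[0,0,0]],"turn":[[0,0,0],[0,0,0],[0,0,0],[0,0,0],[0,0,0]],"grip":[0.8,0.8,0.8,0.8,0.8]}' 
python3 cw.py 512 331 40 33
python3 d.py 590 120 110 190.5 635 -117.3 110 190.5
```

```text
time_s: 36.12
tool_pos: [0.5087, 0.3306, 0.0032]
tool_rot: [-179.8, -0.1, 169.8]
force: [0.7, 0.3, 0.7]
grip_width: 0.0692
grasp_force: 0.0
time_s: 36.75
tool_pos: [0.5098, 0.3314, 0.116]
tool_rot: [-180.0, -0.0, 169.8]
force: [0.2, 0.4, -1.0]
grip_width: 0.0695
grasp_force: 0.0
2376 circ ((511.1189880371094, 331.4034118652344), 24.955989837646484) rect ((510.9232482910156, 331.20953369140625), (48.935184478759766, 48.9468994140625), 32.9840202331543) z 32.397667
t 36.8 tcp [509.4 331.2 115.4] rpy [-1.799e+02 -1.000e-01  1.698e+02] w 69.8 gf 0 F [-0.6 -0.3 -1.3] J [-57.  17.  25.  96.  -8.  69.  50.]
total [-1.458 -2.42   0.069] turn [-0.0004 -0.0005 -0.1149] | rows 4 each [-0.364 -0.605  0.017] [-0.0001 -0.0001 -0.0287]
total [-0.013 -3.019 -0.   ] turn [0. 0. 0.] | rows 5 each [-0.003 -0.604 -0.   ] [0. 0. 0.]
```

The ring lies flat over the pin (top at 32.4 mm). The block is next.

```bash
python3 -m creep '{"translation":[[-0.36,-0.6,0],[-0.36,-0.6,0],[-0.36,-0.6,0],[-0.36,-0.6,0],[0,0,0]],"turn":[[0,0,0],[0,0,-0.038],[0,0,-0.038],[0,0,-0.039],[0,0,0]],"grip":[0.75,0.75,0.75,0.75,0.75]}' >/dev/null
python3 d.py 635 -117.3 100 191
```

```text
t 37.4 tcp [609.  123.7 115.4] rpy [-1.798e+02 -1.000e-01 -1.700e+02] w 65.3 gf 0 F [-0.4  0.7 -0.3] J [-38.  19.  29.  94.  -9.  70.  93.]
total [ 0.202 -3.023  0.205] turn [-0.0013 -0.0004 -0.0056] | rows 5 each [ 0.04  -0.605  0.041] [-0.0003 -0.0001 -0.0011]
```

```bash
python3 -m creep '{"translation":[[0.04,-0.6,0.04],[0.04,-0.6,0.04],[0.04,-0.6,0.04],[0.04,-0.6,0.04],[0.04,-0.6,0.04]],"turn":[[0,0,0],[0,0,0],[0,0,0],[0,0,0],[0,0,0]],"grip":[0.75,0.75,0.75,0.75,0.75]}' >/dev/null
python3 -m creep '{"translation":[[0,0,0],[0,0,0],[0,0,0]],"turn":[[0,0,-0.005],[0,0,0],[0,0,0]],"grip":[0.75,0.75,0.75]}' >/dev/null
python3 cw.py 635 -117.3 42 30
python3 d.py 635 -117.3 -25 191
```

```text
1562 circ ((636.1824951171875, -118.39358520507812), 28.592350006103516) rect ((636.4619140625, -118.56375885009766), (41.947357177734375, 42.09642028808594), 11.126649856567383) z 29.366127
t 38.5 tcp [ 635.7 -105.2  100.3] rpy [ 179.9   -0.  -168.4] w 65.4 gf 0 F [ 0.6 -0.3 -0.4] J [-19.  23.  34.  91. -14.  70. 119.]
total [ 0.039 -0.148  1.566] turn [ 0.0004 -0.0001  0.0032] | rows 3 each [ 0.013 -0.049  0.522] [ 0.0001 -0.      0.0011]
```

```bash
python3 -m creep '{"translation":[[0.039,-0.15,0.3],[0,0,0.4],[0,0,0.2],[0,0,0],[0,0,0]],"turn":[[0,0,0.003],[0,0,0],[0,0,0],[0,0,0],[0,0,0]],"grip":[0.75,0.75,0.75,0.75,0.75]}' >/dev/null
python3 d.py 635 -117.8 -25 191
```

```text
t 39.1 tcp [ 636.  -119.8   29.9] rpy [-1.800e+02  1.000e-01 -1.691e+02] w 65.2 gf 0 F [0.7 0.2 0.8] J [-17.  27.  33.  95. -16.  63. 121.]
total [0.009 0.028 0.686] turn [-0.0001  0.0006 -0.0005] | rows 1 each [0.009 0.028 0.686] [-0.0001  0.0006 -0.0005]
```

```bash
python3 -m creep '{"translation":[[0.01,0.028,0.25],[0,0,0.25],[0,0,0.15],[0,0,0.04],[0,0,0]],"turn":[[0,0,0],[0,0,0],[0,0,0],[0,0,0],[0,0,0]],"grip":[0.75,0.75,0.75,0.75,0.75]}'
python3 -m creep '{"translation":[[0,0,0],[0,0,0],[0,0,0],[0,0,0],[0,0,0]],"turn":[[0,0,0],[0,0,0],[0,0,0],[0,0,0],[0,0,0]],"grip":[0,0,0,0,0]}' >/dev/null
python3 -m creep '{"translation":[[0,0,0],[0,0,0]],"turn":[[0,0,0],[0,0,0]],"grip":[0,0]}' 40
python3 -m creep '{"translation":[[0,0,-0.3],[0,0,-0.5],[0,0,-0.5],[0,0,-0.1],[0,0,0]],"turn":[[0,0,0],[0,0,0],[0,0,0],[0,0,0],[0,0,0]],"grip":[0,0,0,0,0]}'
python3 d.py 600 150 90 182.3 592 334.4 90 182.3
```

```text
time_s: 39.72
tool_pos: [0.6338, -0.1183, -0.0267]
tool_rot: [-180.0, -0.0, -169.1]
force: [0.4, -0.9, 0.2]
grip_width: 0.0651
grasp_force: 0.0
time_s: 40.6
tool_pos: [0.6341, -0.1185, -0.0261]
tool_rot: [-180.0, 0.0, -169.1]
force: [-0.7, -1.1, 3.3]
grip_width: 0.0419
grasp_force: 40.0
time_s: 41.22
tool_pos: [0.6329, -0.1174, 0.084]
tool_rot: [179.9, -0.1, -169.1]
force: [-0.2, -0.4, -4.8]
grip_width: 0.0417
grasp_force: 40.0
t 41.2 tcp [ 632.9 -117.4   84. ] rpy [ 1.799e+02 -1.000e-01 -1.691e+02] w 41.7 gf 40 F [-0.2 -0.4 -4.8] J [-18.  24.  34.  92. -14.  68. 120.]
total [-0.228  3.36  -0.071] turn [ 0.0003 -0.0006  0.0477] | rows 5 each [-0.046  0.672 -0.014] [ 0.0001 -0.0001  0.0095]
total [0.007 2.307 0.   ] turn [0. 0. 0.] | rows 4 each [0.002 0.577 0.   ] [0. 0. 0.]
```

```bash
python3 -m creep '{"translation":[[-0.045,0.67,0],[-0.045,0.67,0],[-0.045,0.67,0],[-0.045,0.67,0],[-0.045,0.67,0]],"turn":[[0,0,0],[0,0,0],[0,0,0],[0,0,0],[0,0,0.048]],"grip":[0,0,0,0,0]}' >/dev/null
python3 -m creep '{"translation":[[0,0.57,0],[0,0.57,0],[0,0.57,0],[0,0.57,0],[0,0,0]],"turn":[[0,0,0],[0,0,0],[0,0,0],[0,0,0],[0,0,0]],"grip":[0,0,0,0,0]}' >/dev/null
python3 d.py 592 333.5 -22 182.3
```

```text
t 42.5 tcp [589.3 337.3  81.4] rpy [ 179.9   -0.3 -177.3] w 41.6 gf 40 F [-0.9  0.3 -4.9] J [-51.  27.  26.  87. -13.  69.  69.]
total [-0.039 -0.051  1.292] turn [ 0.0003 -0.0019  0.0024] | rows 2 each [-0.019 -0.025  0.646] [ 0.0002 -0.0009  0.0012]
```

```bash
python3 -m creep '{"translation":[[-0.03,-0.05,0.5],[0,0,0.5],[0,0,0.1],[0,0,0],[0,0,0]],"turn":[[0,0,0],[0,0,0],[0,0,0],[0,0,0],[0,0,0]],"grip":[0,0,0,0,0]}'
python3 d.py 592 333.5 -22 182.3
```

```text
time_s: 43.1
tool_pos: [0.5977, 0.3274, -0.0008]
tool_rot: [179.9, 0.1, -177.8]
force: [0.5, -0.3, -4.3]
grip_width: 0.0417
grasp_force: 40.0
t 43.1 tcp [597.7 327.4  -0.8] rpy [ 1.799e+02  1.000e-01 -1.778e+02] w 41.7 gf 40 F [ 0.5 -0.3 -4.3] J [-49.  32.  25.  90. -15.  61.  71.]
total [0.069 0.079 0.265] turn [ 0.0005  0.0008 -0.0004] | rows 1 each [0.069 0.079 0.265] [ 0.0005  0.0008 -0.0004]
```

```bash
python3 -m creep '{"translation":[[0.05,0.07,0.12],[0,0,0.1],[0,0,0.03],[0,0,0],[0,0,0]],"turn":[[0,0,0],[0,0,0],[0,0,0],[0,0,0],[0,0,0]],"grip":[0,0,0,0,0]}'
python3 d.py 592 333.5 -22.3 182.3
```

```text
time_s: 43.72
tool_pos: [0.5925, 0.3321, -0.0224]
tool_rot: [-180.0, 0.0, -177.8]
force: [0.5, 0.1, -3.8]
grip_width: 0.0417
grasp_force: 40.0
t 43.7 tcp [592.5 332.1 -22.4] rpy [-180.     0.  -177.8] w 41.7 gf 40 F [ 0.5  0.1 -3.8] J [-50.  33.  24.  91. -15.  59.  71.]
total [ 0.006  0.018 -0.002] turn [-0.      0.0002 -0.0005] | rows 1 each [ 0.006  0.018 -0.002] [-0.      0.0002 -0.0005]
```

```bash
python3 -m creep '{"translation":[[0,0,0],[0,0,0],[0,0,0],[0,0,0],[0,0,-0.3]],"turn":[[0,0,0],[0,0,0],[0,0,0],[0,0,0],[0,0,0]],"grip":[0.75,0.75,0.75,0.75,0.75]}'
python3 -m creep '{"translation":[[0,0,-0.5],[0,0,-0.6],[0,0,-0.6],[0,0,-0.3],[0,0,0]],"turn":[[0,0,0],[0,0,0],[0,0,0],[0,0,0],[0,0,0]],"grip":[0.75,0.75,0.75,0.75,0.75]}' 
python3 cw.py 592 333 40 33
python3 -m creep '{"translation":[[0.4,0.5,0],[0.4,0.5,0],[0.4,0.5,0],[0.4,0.5,0],[0.4,0.5,0]],"turn":[[0,0,0],[0,0,0],[0,0,0],[0,0,0],[0,0,0]],"grip":[0.75,0.75,0.75,0.75,0.75]}' >/dev/null
python3 -m creep '{"translation":[[0.45,0.3,0],[0.45,0.3,0],[0.45,0.2,0],[0.45,0.2,0],[0,0,0]],"turn":[[0,0,0],[0,0,0],[0,0,0],[0,0,0],[0,0,0]],"grip":[0.75,0.75,0.75,0.75,0.75]}'
python3 meas.py
python3 - <<'E'
from h import *
a=cam('top')['frame'][150:380,90:580]; b=cam('scene')['frame'][100:480,180:600]
cv2.imwrite('pics/f1.png',cv2.resize(a,(800,376))[:,:,::-1]); cv2.imwrite('pics/f2.png',cv2.resize(b,(663,600))[:,:,::-1])
E
```

```text
time_s: 44.35
tool_pos: [0.5904, 0.3315, -0.0003]
tool_rot: [-179.9, -0.2, -177.8]
force: [0.5, 0.2, 0.4]
grip_width: 0.0649
grasp_force: 0.0
time_s: 44.98
tool_pos: [0.5936, 0.3329, 0.1642]
tool_rot: [179.8, 0.2, -177.8]
force: [0.3, -0.5, -0.2]
grip_width: 0.065
grasp_force: 0.0
1531 circ ((594.6865844726562, 332.0947570800781), 28.398569107055664) rect ((594.7130737304688, 332.07000732421875), (41.72045135498047, 42.02756881713867), 2.0841052532196045) z 32.44784
time_s: 46.28
tool_pos: [0.2714, 0.6016, 0.1589]
tool_rot: [-179.9, -0.2, -177.3]
force: [-0.1, 0.5, 0.9]
grip_width: 0.0651
grasp_force: 0.0
copper
px [ 55. 142.] ctr 779.0 544.1 size 210.2 56.8 longaxis 89.6 circ 785.5 544.6 r106.9 z50/90 0.065 0.100
px [417. 133.] ctr 794.0 -206.2 size 95.4 17.6 longaxis 89.6 circ 796.2 -206.2 r48.1 z50/90 0.022 0.025
px [317. 217.] ctr 620.9 -0.1 size 61.2 60.7 longaxis 141.9 circ 620.2 -0.3 r41.5 z50/90 0.028 0.030
px [148. 233.] ctr 593.8 330.0 size 44.8 44.1 longaxis 4.4 circ 594.6 330.0 r29.5 z50/90 0.030 0.033
px [534. 262.] ctr 533.1 -399.0 size 90.5 31.5 longaxis 6.6 circ 533.0
[... 689 characters left out ...]
740.2 -20.1 size 399.9 34.5 longaxis 93.5 circ 736.3 -20.3 r200.1 z50/90 0.000 0.002
px [149. 258.] ctr 551.8 332.9 size 173.5 113.8 longaxis 2.2 circ 551.3 332.2 r101.4 z50/90 0.002 0.008
px [  1. 237.] ctr 589.7 626.0 size 32.7 3.9 longaxis 9.1 circ 589.4 627.9 r16.4 z50/90 0.051 0.054
px [498. 269.] ctr 526.4 -348.2 size 191.9 127.6 longaxis 96.6 circ 526.3 -348.5 r113.1 z50/90 0.002 0.008
px [353. 252.] ctr 557.2 -62.4 size 42.8 40.2 longaxis 39.3 circ 556.6 -62.1 r22.0 z50/90 0.017 0.019
px [287. 254.] ctr 554.1 65.7 size 32.0 28.9 longaxis 147.1 circ 554.3 65.0 r16.8 z50/90 0.010 0.045
px [147. 276.] ctr 512.2 334.8 size 13.0 12.9 longaxis 136.9 circ 510.9 334.1 r7.9 z50/90 0.017 0.018
```

View pics/f1.png

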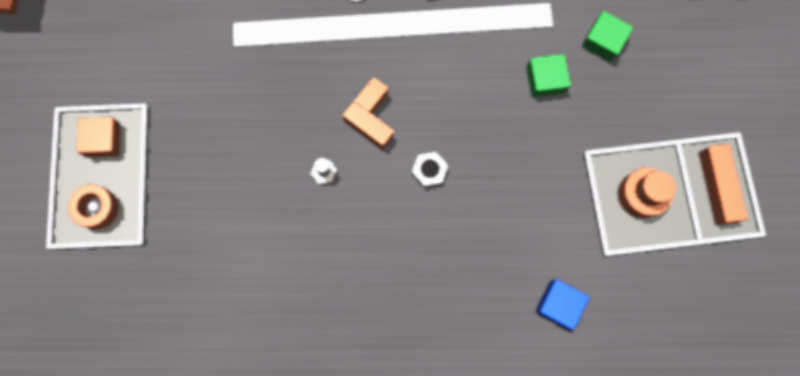

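View pics/f2.png

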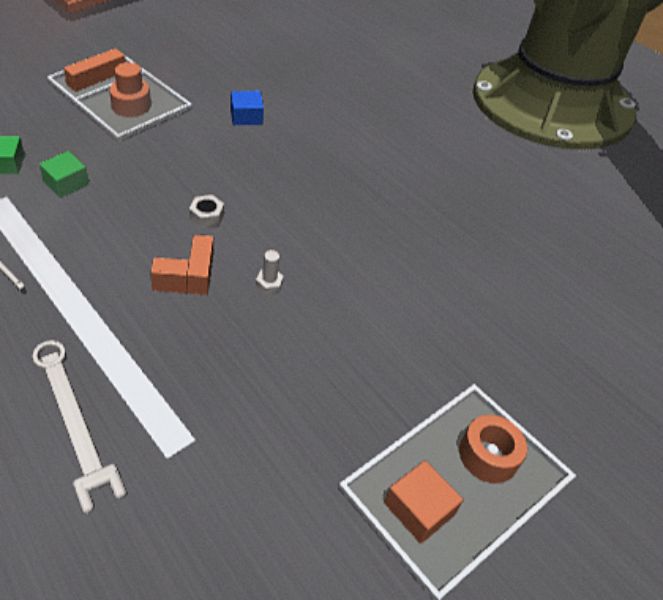

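Both views show all five pieces in place: bar (725,183), stacked discs (650,190), ring over the pin (92,207) and block (96,135). The L, nut and bolt haven't moved and the arm is clear, so I'm handing in.

```bash
python3 -c "
from cell import env
print(env.sign_off())"
```

```text
the job is handed in; nothing more can be done
None
```

Both kits are made up and handed in at about 46 s, with the L-piece, nut and bolt where they were; the reported tool height read about 33 mm low, so the first two tries at the bar closed on air until I corrected it from the cameras.

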